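Pack the kettle-trivet plates away under their cover

TASK

Lift the grey enamel cover off the birch tray by its knob and stand it right way up on the shelf liner. Pack every dark trivet plate that lies on the liner, however many there are, into the low-kerbed tray, rib up, each lying flat on the tray floor beside the others, turning them so that they all fit; then put the cover back down fully over the tray. Leave the mate, the bombilla, the yerbera and the saucer where they are.

Things in the scene. Friction and masses are not known exactly. Their poses are not given: they have to be found in the camera images.
- tray: Fixed birch board 236 x 140 x 10 mm (x, y, height), a kerb 5 mm thick and 8 mm high on it around a floor 194.5 (x) by 98.5 mm (y), which is the board's top. Origin: centre of the underside, on the liner. The floor is 6 by 3 cells of 32 mm; the six plates fill it: a bar at each end, the two ells as a 2 by 3 block, jay with bar_short in its notch. The cover's rim rests on the ledge outside the kerb.
- cover: Loose grey enamel hood, open below, 222.5 (x) by 126.5 mm (y), 55 mm tall, walls 4 mm, top 5 mm, 0.3 kg. Origin: centre of its rim (underside), z up. Steel knob on top: thin stem, then a block 24 (x) by 36 mm (y) from 63 to 85 mm above the rim. Starts seated over the tray, rim 10 mm above the liner, with 5 mm of play on each side of the kerb; fits either way round.
- ell_a: L-shaped plate of three 32 mm cells: corner cell and one cell each in its +x and +y; covers x -19 to 41, y -19 to 9 and x -19 to 9, y 9 to 41 mm. Dark metal, 10 mm thick, 35 g a cell. On it stands a grip rib 12 mm thick (x), 20 long (y), from 10 to 40 mm above the underside. Origin: on the underside, below the middle of the rib; z up through the rib. May be absent.
- ell_b: Second L-shaped plate, same as ell_a in all. Dark metal, 10 mm thick, 35 g a cell. On it stands a grip rib 12 mm thick (x), 20 long (y), from 10 to 40 mm above the underside. Origin: on the underside, below the middle of the rib; z up through the rib. May be absent.
- bar_a: Straight plate 28.5 mm (x) by 92.5 mm (y), three cells, rib in its middle. Dark metal, 10 mm thick, 35 g a cell. On it stands a grip rib 12 mm thick (x), 20 long (y), from 10 to 40 mm above the underside. Origin: on the underside, below the middle of the rib; z up through the rib. May be absent.
- bar_b: Second straight plate, same as bar_a in all. Dark metal, 10 mm thick, 35 g a cell. On it stands a grip rib 12 mm thick (x), 20 long (y), from 10 to 40 mm above the underside. Origin: on the underside, below the middle of the rib; z up through the rib. May be absent.
- bar_short: Short straight plate of two cells: x -14 to 14, y -38 to 22 mm (rib off its middle). Dark metal, 10 mm thick, 35 g a cell. On it stands a grip rib 12 mm thick (x), 20 long (y), from 10 to 40 mm above the underside. Origin: on the underside, below the middle of the rib; z up through the rib. May be absent.
- jay: Long L-shaped plate of four cells: a leg x -14 to 14, y -40 to 52 mm, and a foot x 14 to 46, y -40 to -12 mm. Dark metal, 10 mm thick, 35 g a cell. On it stands a grip rib 12 mm thick (x), 20 long (y), from 10 to 40 mm above the underside. Origin: on the underside, below the middle of the rib; z up through the rib. May be absent.
- mate: Bystander: grey enamel mate cup, 84 mm across, 85 mm tall. Origin: centre of its underside.
- yerbera: Bystander: clear acrylic jar with cap, 94 mm across, 157 mm tall. Origin: centre of its underside.
- saucer: Bystander: blue ceramic saucer, 130 mm across, 18 mm tall. Origin: centre of its underside.
- bombilla: Bystander: polished steel straw lying on the liner, about 190 mm long along its x, 10 mm tall. Origin: under its middle.
There are look-alikes about, which are no part of the job. Leave any turquoise or yellow look-alike of the jay alone.

How it is judged:
On the way, in this order (a step that is already met when the one before it is completed fails the run):
1. the cover stands right way up on the liner, let go (height (world z) of cover between -0.004 and 0.004 m and angle between cover's own z axis and vertical below 0.05 rad and linear speed of cover below 0.02 m/s and contact force between the fingers and cover below 0.1 N), for 0.2 s.
2. every plate present lies flat on the tray floor inside the kerb, rib up (z of ell_a in the frame of tray between 0.006 and 0.0135 m and x of ell_a in the frame of tray between -0.098 and 0.098 m and y of ell_a in the frame of tray between -0.05 and 0.05 m and angle between each of ell_a, ell_b, bar_a, bar_short, jay, bar_b's own z axis and vertical below 0.06 rad and linear speed of each of ell_a, ell_b, bar_a, bar_short, jay, bar_b below 0.03 m/s and z of ell_b in the frame of tray between 0.006 and 0.0135 m and x of ell_b in the frame of tray between -0.098 and 0.098 m and y of ell_b in the frame of tray between -0.05 and 0.05 m and z of bar_a in the frame of tray between 0.006 and 0.0135 m and x of bar_a in the frame of tray between -0.098 and 0.098 m and y of bar_a in the frame of tray between -0.05 and 0.05 m and z of bar_short in the frame of tray between 0.006 and 0.0135 m and x of bar_short in the frame of tray between -0.098 and 0.098 m and y of bar_short in the frame of tray between -0.05 and 0.05 m and z of jay in the frame of tray between 0.006 and 0.0135 m and x of jay in the frame of tray between -0.098 and 0.098 m and y of jay in the frame of tray between -0.05 and 0.05 m and z of bar_b in the frame of tray between 0.006 and 0.0135 m and x of bar_b in the frame of tray between -0.098 and 0.098 m and y of bar_b in the frame of tray between -0.05 and 0.05 m), for 0.2 s.
At the end, for the whole second after the job is handed in: Every plate present lies flat (within 0.06 rad and 3.5 mm of the tray floor), rib up, inside the kerb; the cover is seated all round on the tray's ledge (rim within 3.5 mm of the ledge, tilt under 0.05 rad, centred within 12 mm), released and at rest (all of step 2 and z of cover in the frame of tray between 0.006 and 0.0135 m and x of cover in the frame of tray between -0.012 and 0.012 m and y of cover in the frame of tray between -0.012 and 0.012 m and angle between cover's own z axis and vertical below 0.05 rad and angle between the x axis of cover and the x axis of tray, either way round below 0.15 rad and linear speed of cover below 0.02 m/s); the robot touches nothing.
It fails at once if the mate is pushed more than 3 cm from its place or tipped (distance of mate from where it was at the start of the episode above 0.03 m or angle between mate's own z axis and vertical above 0.5 rad).
It fails at once if the yerbera is pushed more than 3 cm from its place or tipped (distance of yerbera from where it was at the start of the episode above 0.03 m or angle between yerbera's own z axis and vertical above 0.5 rad).
It fails at once if the saucer is pushed more than 3 cm from its place or tipped (distance of saucer from where it was at the start of the episode above 0.03 m or angle between saucer's own z axis and vertical above 0.5 rad).
It fails at once if the bombilla is pushed more than 3 cm from its place or tipped (distance of bombilla from where it was at the start of the episode above 0.03 m or angle between bombilla's own z axis and vertical above 0.5 rad).
Of ell_a, ell_b, bar_a, bar_short, jay, bar_b only 4 to 6 are there at a start; the rules pass over those that are not, and their reading is None.
At some moment in a run one of ell_a, ell_b, bar_a, bar_short, jay, bar_b may be knocked a few centimetres aside while the robot is not near it.
Once in a run the grip may slacken for a moment while it holds something.
It also fails if it takes over 210 s, if anything falls off the work surface, if the arm or the gripper's body presses on something with over 40 N, if the wrist force passes 120 N, or if a joint passes its speed limit or range.

ROBOT

A 6-joint arm with a two-finger parallel gripper is mounted at the origin on the work surface. World frame = base frame: x ahead of the robot, y to its left, z up, the work surface at z = 0. Lengths are in m, angles in rad, forces in N, time in s.
With the tool pointing down it reaches from about 0.35 to 0.775 m from the base axis. Payload 5.5 kg.
Tool frame: the origin (TCP) lies on the centre line of the jaws, within the pads' length; the fingertips stand bot.tip_reach ahead of it and the grasp point (between the pads) lies 11 mm behind it (bot.tip_reach is the distance from the TCP to the fingertips, in m); z points along the fingers, y is the line along which they close (so a half turn about z gives the same grasp; the last joint's range is limited). The gripper opens to 85 mm and grips with 20 to 120 N. Pads are 22 mm wide; open, the fingers measure 114 mm over their backs; the gripper's body (76 mm by 85 mm) begins 54 mm behind the grasp point. The pads swing forward as they close: fully open they stand 13 mm farther back than shut.
Start: joints at [-1.483, 0.313, 0.046, 1.304, 0, 1.431], TCP at [0.13, -0.56, 0.239] pointing down, gripper open.
Joint ranges: [-2.76, 2.76], [-0.86, 1.69], [-1.03, 1.26], [-2.2, 2.34], [-1.47, 1.5], [-3.14, 3.14]. Speed limits (rad/s): [2.57, 2.57, 3.14, 3.14, 3.14, 3.14].

INTERFACE

Orientations are given as a 3x3 rotation matrix whose columns are the frame's x, y, z axes.
In Python, from plant import bot gives the robot as it stands.
- The arm moves only by the tool send_rows, never from a script. Its argument "commands" is a list of rows, each a list of 7 numbers: the turn, a rotation vector about the tool's x, y, z in degrees, then the shift along the tool's x, y, z in units of 25 mm (1.0 is 25 mm), then the finger opening in mm, from 0 to 85.4. A call has 1 to 10 rows; each row shifts and turns the commanded pose from where the row before left it, along the tool's axes as they then stand; what a row does not reach is not made up. A row lasts 1/10 s, in which the tool goes at most 50 mm and 8.59 degrees, less where a joint would pass 70% of its speed; a pose out of reach is approached as far as the arm can. A call is refused whole if a number of a shift passes 1 or a number of a turn 8.59, either way. A call with a gripper value outside its range is refused whole. The fingers move at their own pace and stop on an object; "grip_force" is the grip in N (left out, the last holds). Time passes only in rows, so rows that do not move let the fingers close. It gives the time, the measured TCP pose, the force and the opening at its end, in the units of the state.
- bot.sense(): the state, without advancing time (a new reading comes with each control period).
- bot.capture(name): name is "scene" or "top" or "wrist"; returns a dict with "img" (420x560x3 uint8, red, green, blue), "K" (3x3 intrinsics, pixels), "eye" and "attitude" of the camera in the world; the wrist camera has in their place "tool_from_camera" (4x4, takes a point from camera to tool coordinates, whose origin is the TCP and whose axes are the flange's). Camera axes: x right, y up, looking along -z (the intrinsics and any distortion apply to the point x, -y, -z); pixel columns grow to the right and rows downward; lengths in m; the calibration is good to about 2 mm. A picture is of the moment at which its call begins: read the wrist's pose just before it. There is no depth.
- bot.finish_job(): hands the job in, once; it reports no verdict.
Trained networks look in the newest picture that a camera, given by its name, has taken for a name from the list of things; names that differ only in an ending like _2 or _b are one class to them, and where a whole thing is asked for, a point or a joint stands for the part that bears it (a point fixed in the world has none). Each returns a list of dicts, best first, with "p" (0 to 1); they miss things now and then, are a little off and sometimes report something else, mostly with a low value. They report only what shows in the picture. A call takes as long as a camera call. They do not tell look-alikes from the thing itself.
- bot.search_frame(camera, label): "box" ([left, top, right, bottom] in pixels, round what is visible of it).
The state is a dict: "t": time; "joints": joint angles; "dq": joint speeds; "tau": joint torques, N m; "position": TCP position; "eef_rot": TCP orientation; "ft_force": force on the tool from outside, world axes, zero at the start; "wrist_torque": the same for the moment, N m; "width": finger opening in m.
Only numpy, scipy, OpenCV 4.12 (cv2) and the standard library are available. Lean on these libraries where they do the work, as an engineer would, in place of code of your own. Each camera call takes 0.05 s, during which the arm holds its last target. There are 200 camera calls.

## Working session

There is one attempt and no reset: what is moved stays moved. The work goes in short steps, Python scripts to look and compute and a tool call to move; the robot and the scene stay as the last step left them, time stands still between calls to the robot, and variables do not carry over. Pictures are saved under pics/ and viewed, on a budget of 14 in all, crops included, one or two more only if the job needs it, and the job is handed in when it is done.

Besides the shell and the picture viewer there is one more tool, called after "Request:" as name([rows], argument=value, ...), one row to a line, values as JSON. send_rows: Moves the arm, as the interface text tells. Its arguments: {"type":"object","properties":{"commands":{"type":"array"},"grip_force":{"type":"number"}},"required":["commands"]}

```bash
ls; mkdir -p pics
cat > h.py <<'E'
import numpy as np, cv2
from plant import bot
def px2w(c,u,v,z):
    K=c["K"];d=np.array([(u-K[0,2])/K[0,0],-(v-K[1,2])/K[1,1],-1.0])
    R=np.array(c["attitude"]);e=np.array(c["eye"]);w=R@d
    return e+w*(z-e[2])/w[2]
def w2px(c,p):
    K=c["K"];q=np.array(c["attitude"]).T@(np.array(p)-np.array(c["eye"]))
    return np.array([K[0,2]+K[0,0]*q[0]/-q[2],K[1,2]-K[1,1]*q[1]/-q[2]])
def wrist():
    s=bot.sense();c=bot.capture("wrist");T=np.array(c["tool_from_camera"]);R=np.array(s["eef_rot"])
    c["attitude"]=R@T[:3,:3];c["eye"]=np.array(s["position"])+R@T[:3,3];return c
def save(c,n): cv2.imwrite(f"pics/{n}.png",cv2.cvtColor(c["img"],cv2.COLOR_RGB2BGR))
E
python3 - <<'E'
from h import *
np.set_printoptions(precision=3,suppress=True)
s=bot.sense();print(s["t"],s["position"],s["eef_rot"],s["width"],bot.tip_reach)
for n in("top","scene"):
    c=bot.capture(n);save(c,n+"0");print(n,[k for k in c],c["K"],c["eye"],c["attitude"])
    for l in "tray cover ell_a bar_a bar_short jay mate yerbera saucer bombilla".split():
        print(l,[(np.round(d["box"]).astype(int).tolist(),round(d["p"],2)) for d in bot.search_frame(n,l)])
E
```

```text
pics
0.0 [ 0.13  -0.56   0.238] [[ 0.974  0.226 -0.   ]
 [ 0.226 -0.974  0.002]
 [ 0.    -0.002 -1.   ]] 0.0856083172534956 0.008
top ['img', 'K', 'eye', 'attitude'] [[422.892   0.    282.727]
 [  0.    422.892 201.529]
 [  0.      0.      1.   ]] [ 0.353 -0.036  1.283] [[ 0.018  0.984 -0.179]
 [-0.999  0.023  0.028]
 [ 0.032  0.179  0.983]]
tray [([310, 156, 328, 184], 0.7), ([214, 177, 279, 253], 0.64)]
cover [([214, 167, 276, 252], 0.81), ([256, 108, 262, 114], 0.31)]
ell_a [([372, 239, 396, 262], 0.78), ([305, 198, 325, 225], 0.66)]
bar_a [([313, 236, 331, 269], 0.65), ([306, 156, 327, 188], 0.54), ([373, 240, 394, 261], 0.28)]
bar_short [([373, 240, 395, 259], 0.45), ([252, 106, 261, 133], 0.21)]
jay [([399, 222, 426, 244], 0.8), ([381, 180, 411, 201], 0.78), ([445, 222, 478, 246], 0.74)]
mate [([67, 240, 103, 268], 0.6)]
yerbera [([59, 163, 110, 201], 0.64)]
saucer [([135, 142, 175, 183], 0.82), ([398, 221, 428, 246], 0.51)]
bombilla [([254, 108, 261, 115], 0.57)]
scene ['img', 'K', 'eye', 'attitude'] [[506.179   0.    273.348]
 [  0.    506.179 207.097]
 [  0.      0.      1.   ]] [ 1.385 -1.12   0.993] [[ 0.808 -0.333  0.485]
 [ 0.588  0.48  -0.65 ]
 [-0.017  0.811  0.584]]
tray [([248, 190, 321, 220], 0.87)]
cover [([309, 118, 323, 139], 0.7), ([146, 264, 175, 292], 0.42)]
ell_a [([158, 238, 186, 259], 0.75), ([235, 222, 254, 236], 0.6)]
bar_a [([198, 210, 221, 230], 0.56), ([308, 118, 324, 138], 0.26)]
bar_short []
jay [([106, 295, 138, 328], 0.74), ([146, 263, 178, 293], 0.71), ([188, 274, 219, 301], 0.6)]
mate [([156, 241, 184, 258], 0.68), ([307, 118, 325, 140], 0.63)]
yerbera [([348, 113, 378, 157], 0.95)]
saucer [([341, 162, 379, 184], 0.68)]
bombilla [([361, 233, 364, 239], 0.6)]
```

Run:
```python
import cv2
a=cv2.imread("pics/top0.png")[90:290,50:490]
cv2.imwrite("pics/v1.png",cv2.resize(a,(800,364),interpolation=cv2.INTER_CUBIC))
```

```text
(no output)
```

View pics/v1.png

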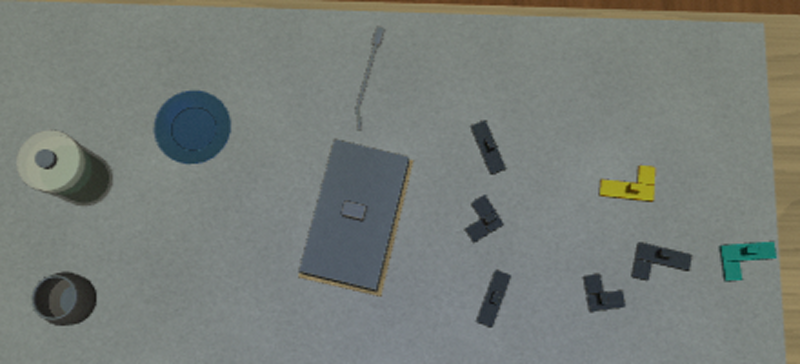

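Top view (my crop, full px = 50+u/1.818, 90+v/1.818): there are five dark plates. They are two bars at (318,171) and (321,254), two ells at (317,210) and (382,252), and a jay at (414,232). No short bar shows. The yellow jay at (395,191) and turquoise jay at (461,234) are look-alikes, to be left. The tray with its cover is at (245,208), and there is free liner to its left.

Next I fit poses by silhouette.

```bash
cat >> h.py <<'E'
from scipy.optimize import minimize
R_=[-.006,.006,-.010,.010,.010,.040]
def B(x0,x1,y0,y1): return [x0/1e3,x1/1e3,y0/1e3,y1/1e3,0,.010]
SH={"ell":[B(-19,41,-19,9),B(-19,9,-19,41),R_],"bar":[B(-14.25,14.25,-46.25,46.25),R_],
"short":[B(-14,14,-38,22),R_],"jay":[B(-14,14,-40,52),B(-14,46,-40,-12),R_]}
def pts(b,p,z):
    c,s=np.cos(p[2]),np.sin(p[2])
    return [(p[0]+c*x-s*y,p[1]+s*x+c*y,z+h) for x in b[:2] for y in b[2:4] for h in b[4:]]
def render(c,boxes,p,z,off,size,S):
    m=np.zeros(size,np.uint8)
    for b in boxes:
        q=np.array([(w2px(c,P)+.5-off)*S-.5 for P in pts(b,p,z)])
        h=cv2.convexHull(q.astype(np.float32));cv2.fillConvexPoly(m,np.round(h*16).astype(np.int32),1,shift=4)
    return m
def dark(c,lo=75):
    g=c["img"].max(2).astype(np.float32);return g
def fit(c,kind,p0,z=0.,S=4,rad=.075,thr=None,angs=range(0,360,30)):
    """p0=(x,y) guess -> best (x,y,yaw), cost (fraction of wrong area)"""
    k=[w2px(c,(p0[0]+a,p0[1]+b,z+.01)) for a in(-rad,rad) for b in(-rad,rad)]
    lo=np.maximum(np.floor(np.min(k,0)),0).astype(int);hi=np.minimum(np.ceil(np.max(k,0)),[560,420]).astype(int)
    g=c["img"].max(2)[lo[1]:hi[1],lo[0]:hi[0]].astype(np.float32)
    if thr is None: thr=THR
    g=cv2.resize(g,None,fx=S,fy=S,interpolation=cv2.INTER_LINEAR)
    n,lab,_,cen=cv2.connectedComponentsWithStats((g<thr).astype(np.uint8))
    q0=(w2px(c,(p0[0],p0[1],z+.01))+.5-lo)*S
    ids=[i for i in range(1,n) if (lab==i).sum()>30*S*S]
    i=min(ids,key=lambda i:np.min(np.hypot(*(np.argwhere(lab==i)[:,::-1]-q0).T)))
    t=(lab==i).astype(np.uint8)
    f=lambda p:np.sum(render(c,SH[kind],p,z,lo,t.shape,S)!=t)/t.sum()
    best=None
    cw=px2w(c,*(cen[i]/S+lo-.0),z+.01)
    for a in angs:
        a=np.radians(a);m={"ell":(.006,.006),"bar":(0,0),"short":(0,-.008),"jay":(.008,-.002)}[kind]
        x=np.array([cw[0]-np.cos(a)*m[0]+np.sin(a)*m[1],cw[1]-np.sin(a)*m[0]-np.cos(a)*m[1],a])
        r=minimize(f,x,method="Nelder-Mead",options=dict(initial_simplex=[x,x+[.008,0,0],x+[0,.008,0],x+[0,0,.3]],maxiter=90))
        if best is None or r.fun<best.fun: best=r
    return best.x,best.fun
THR=75
E
python3 - <<'E'
from h import *
np.set_printoptions(precision=4,suppress=True)
c=bot.capture("top");g=c["img"].max(2)
print(g[165:178,308:330]);print(g[205,225:240])
for k,(u,v) in dict(bar1=(318,171),bar2=(321,254),ell1=(317,210),ell2=(382,252),jay=(414,232)).items():
    p=px2w(c,u,v,.01)
    x,e=fit(c,k.rstrip("12"),p[:2]);print(k,x[:2],np.degrees(x[2])%360,round(e,3), "dist",np.hypot(*x[:2]))
    if k[:3]=="bar": print("  as short",fit(c,"short",p[:2]))
for n,(u,v,z) in dict(knob=(50+354/1.818,90+210/1.818,.095),saucer=(155,162,.018),mate=(84,254,.085),yer=(84,182,.1),bomb1=(247,161,0),bomb2=(259,105,0),yellow=(395,191,.01)).items(): print(n,px2w(c,u,v,z))
E
```

```text
[[132 133 132  69  52  59  60  57  59  48  54  61  58 124 136 137 131 133
  132 133 130 132]
 [132 130 133  91  65  60  61  58  39  55  58  58  57  83 129 135 132 132
  132 132 130 131]
 [132 132 136  94  47  56  61  58  37  53  58  58  57  53 117 131 131 132
  130 131 137 136]
 [132 130 134 133  75  60  60  50  26  23  58  59  53  74  84 125 132 132
  132 132 132 135]
 [132 130 132 132  91  65  60  60  32  17  60  60  59  60  69 121 130 132
  134 134 134 136]
 [131 133 133 131 133  69  56  59  44  23  31  57  62  62  57  65 120 131
  131 130 132 130]
 [132 131 131 134 135  92  62  62  56  29  20  35  22  24  54  89 129 137
  131 131 132 132]
 [130 132 132 134 134 135  72  55  63  43  24  19  20  32  53  63 125 133
  133 132 135 136]
 [132 129 133 133 134 132  86  62  61  45  25  37  54  59  58  58  87 127
  131 132 135 134]
 [132 131 133 133 133 133  91  63  59  58  60  58  60  57  57  59  59 125
  138 134 133 135]
 [131 130 132 134 133 131 133  68  52  55  60  60  60  59  57  57  61  83
  127 134 135 133]
 [131 129 131 133 135 132 133  91  63  61  57  59  58  59  58  59  57  89
  1
[... 188 characters left out ...]
.181 ] 110.143873462911 0.184 dist 0.7106201369590472
  as short (array([ 0.6732, -0.1861,  1.9287]), np.float64(0.3853929744756128))
bar2 [ 0.4283 -0.1909] 68.01521814811824 0.188 dist 0.4688964446843827
  as short (array([ 0.4365, -0.1942,  4.3183]), np.float64(0.39599236641221375))
ell1 [ 0.5591 -0.1825] 33.30644924902838 0.144 dist 0.588096367043954
ell2 [ 0.4314 -0.3678] 280.1982729168733 0.146 dist 0.5669110647387866
jay [ 0.5061 -0.4727] 167.2832492776776 0.118 dist 0.6925455279592115
knob [0.5554 0.0374 0.095 ]
saucer [0.6972 0.3209 0.018 ]
mate [0.4102 0.4782 0.085 ]
yer [0.6112 0.4922 0.1   ]
bomb1 [0.7131 0.041  0.    ]
bomb2 [0.9    0.0087 0.    ]
yellow [ 0.6264 -0.4205  0.01  ]
```

```bash
cat >> h.py <<'E'
THR=95
def plan(x,y,z,psi=None):
    """turn (tool z, deg) first, then shift in tool axes (25 mm units)"""
    s=bot.sense();R=np.array(s["eef_rot"]);p=np.array(s["position"])
    cur=np.degrees(np.arctan2(R[1,0],R[0,0]))
    psi=cur if psi is None else psi
    d=(psi-cur+180)%360-180
    a=np.radians(psi);X=np.array([np.cos(a),np.sin(a),0]);Y=np.array([np.sin(a),-np.cos(a),0])
    D=np.array([x,y,z])-p
    q6=(np.degrees(np.arctan2(y,x))+180-psi+180)%360-180
    print("t%.1f cur psi %.2f turn_z %.2f shift units x %.3f y %.3f z %.3f | mm %.1f %.1f %.1f q6end~%.0f q6now %.0f"%(s["t"],cur,-d,D@X/.025,D@Y/.025,-D[2]/.025,*(D*1e3),q6,np.degrees(s["joints"][5])))
E
cat > cov.py <<'E'
from h import *
def rect(c,lo,hi,z,win):
    g=cv2.medianBlur(c["img"].max(2),3);m=((g>lo)&(g<hi)).astype(np.uint8)
    M=np.zeros_like(m);M[win[1]:win[3],win[0]:win[2]]=1;m*=M
    m=cv2.morphologyEx(m,cv2.MORPH_OPEN,np.ones((3,3)));m=cv2.morphologyEx(m,cv2.MORPH_CLOSE,np.ones((9,9)))
    k=max(cv2.findContours(m,cv2.RETR_EXTERNAL,cv2.CHAIN_APPROX_NONE)[0],key=cv2.contourArea)
    P=np.array([px2w(c,*q[0],z)[:2] for q in k],np.float32)*1000
    return cv2.minAreaRect(P)
E
python3 - <<'E'
from cov import *
c=bot.capture("top")
print(rect(c,92,113,.065,(205,155,285,260)))
plan(.5554,.0374,.22,75.5)
E
```

```text
((578.1419677734375, 33.47709655761719), (129.73204040527344, 263.8078918457031), 77.82051849365234)
t1.2 cur psi 13.05 turn_z -62.45 shift units x 27.405 y 10.495 z 0.773 | mm 425.6 597.6 -19.3 q6end~108 q6now 82
```

Request:
send_rows([
  [0,0,-8.1,0,0,0,85],
  [0,0,-8.1,0,0,0,85],
  [0,0,-8.1,0,0,0,85],
  [0,0,-8.1,0,0,0,85],
  [0,0,-8.1,0,0,0,85],
  [0,0,-8.1,0,0,0,85],
  [0,0,-8.1,0,0,0,85],
  [0,0,-8.1,0,0,0,85],
], grip_force=60)

```text
t: 2.0
position: [0.1298, -0.5602, 0.2393]
eef_rot: [[0.205, 0.979, -0.0], [0.979, -0.205, -0.0], [-0.0, -0.0, -1.0]]
ft_force: [0.4, 0.6, -0.6]
width: 0.0851
```

Request:
send_rows([
  [0,0,0,1,0.43,0,85],
  [0,0,0,1,0.43,0,85],
  [0,0,0,1,0.43,0,85],
  [0,0,0,1,0.43,0,85],
  [0,0,0,1,0.43,0,85],
  [0,0,0,1,0.43,0,85],
  [0,0,0,1,0.43,0,85],
  [0,0,0,1,0.43,0,85],
  [0,0,0,1,0.43,0,85],
  [0,0,0,1,0.43,0,85],
])

```text
t: 3.0
position: [0.2881, -0.3375, 0.2395]
eef_rot: [[0.211, 0.978, 0.0], [0.978, -0.211, -0.0], [-0.0, 0.0, -1.0]]
ft_force: [0.6, -0.4, 0.1]
width: 0.0852
```

Request:
send_rows([
  [0,0,0,1,0.43,0,85],
  [0,0,0,1,0.43,0,85],
  [0,0,0,1,0.43,0,85],
  [0,0,0,1,0.43,0,85],
  [0,0,0,1,0.43,0,85],
  [0,0,0,1,0.43,0,85],
  [0,0,0,1,0.43,0,85],
  [0,0,0,1,0.43,0,85],
  [0,0,0,1,0.43,0,85],
  [0,0,0,1,0.43,0,85],
])

```text
t: 4.0
position: [0.4458, -0.1156, 0.2395]
eef_rot: [[0.21, 0.978, 0.0], [0.978, -0.21, -0.0], [-0.0, 0.001, -1.0]]
ft_force: [1.0, -0.2, -0.3]
width: 0.0851
```

Request:
send_rows([
  [0,0,0,1,0.43,0,85],
  [0,0,0,1,0.43,0,85],
  [0,0,0,1,0.43,0,85],
  [0,0,0,1,0.43,0,85],
  [0,0,0,1,0.43,0,85],
  [0,0,0,0,0,0,85],
  [0,0,0,0,0,0,85],
])

```text
t: 4.7
position: [0.524, -0.0054, 0.2391]
eef_rot: [[0.209, 0.978, -0.001], [0.978, -0.209, -0.0], [-0.0, -0.001, -1.0]]
ft_force: [0.5, -0.9, -0.4]
width: 0.0849
```

Run:
```python
from cov import *
c=wrist();save(c,"w1");print(c["eye"],c["attitude"],c["K"]);plan(.5554,.0374,.22,77.8)
```

```text
[0.53692225 0.06090387 0.3738738 ] [[ 9.78039463e-01  2.00767546e-01  5.59571313e-02]
 [-2.08419682e-01  9.42400871e-01  2.61613902e-01]
 [-2.10468234e-04 -2.67531288e-01  9.63549151e-01]] [[326.60660043   0.         274.18720611]
 [  0.         326.60660043 211.5643673 ]
 [  0.           0.           1.        ]]
t4.8 cur psi 77.87 turn_z 0.07 shift units x 1.958 y 0.872 z 0.766 | mm 31.6 43.3 -19.2 q6end~106 q6now 93
```

View pics/w1.png

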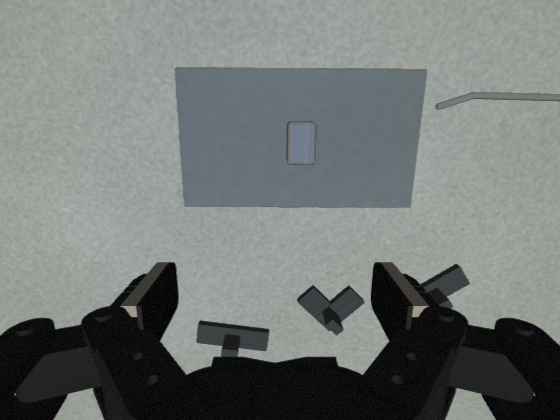

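Wrist view: the cover top has corners at about (176,68), (427,70), (411,207) and (185,206). The knob top spans x 288–316 and y 122–164, and there is a bombilla end at (437,105).

Run:
```python
from cov import *
np.set_printoptions(precision=4,suppress=True)
c=wrist()
P=np.array([px2w(c,u,v,.065)[:2] for u,v in((176,68),(427,70),(411,207),(185,206))])
print("sides",np.linalg.norm(np.roll(P,-1,0)-P,axis=1),"centre",P.mean(0),"yaw",[np.degrees(np.arctan2(*(d[::-1]))) for d in(P[1]-P[0],P[2]-P[3])])
Q=np.array([px2w(c,u,v,.095)[:2] for u,v in((288,122),(316,122),(316,164),(288,164))])
print("knob",Q.mean(0),np.linalg.norm(np.roll(Q,-1,0)-Q,axis=1))
x,y=Q.mean(0);plan(x,y,.22)
```

```text
sides [0.2198 0.1241 0.2209 0.1247] centre [0.5559 0.0374] yaw [np.float64(-12.512028451933395), np.float64(-12.347058977816237)]
knob [0.5556 0.0378] [0.0231 0.0345 0.0239 0.0345]
t4.8 cur psi 77.83 turn_z -0.00 shift units x 1.988 y 0.880 z 0.769 | mm 32.0 43.9 -19.2 q6end~106 q6now 93
```

Request:
send_rows([
  [0,0,0.26,0.66,0.29,0.64,70],
  [0,0,0,0.66,0.29,0.8,70],
  [0,0,0,0.67,0.3,0.9,70],
  [0,0,0,0,0,1,70],
  [0,0,0,0,0,1,70],
  [0,0,0,0,0,1,70],
  [0,0,0,0,0,0.7,70],
  [0,0,0,0,0,0.4,70],
  [0,0,0,0,0,0,70],
])

```text
t: 5.7
position: [0.555, 0.0374, 0.0771]
eef_rot: [[0.216, 0.976, -0.003], [0.976, -0.216, 0.0], [-0.001, -0.003, -1.0]]
ft_force: [0.1, 0.6, 0.1]
width: 0.0702
```

Request:
send_rows([
  [0,0,0,0,0,0,10],
  [0,0,0,0,0,0,10],
  [0,0,0,0,0,0,10],
  [0,0,0,0,0,0,10],
  [0,0,0,0,0,0,10],
  [0,0,0,0,0,0,10],
  [0,0,0,0,0,0,10],
], grip_force=80)

```text
t: 6.4
position: [0.5571, 0.0381, 0.0797]
eef_rot: [[0.215, 0.977, 0.002], [0.977, -0.215, -0.0], [0.0, 0.002, -1.0]]
ft_force: [-0.9, -0.7, 5.5]
width: 0.0228
```

Request:
send_rows([
  [0,0,0,0,0,-0.3,10],
  [0,0,0,0,0,-0.6,10],
  [0,0,0,0,0,-0.6,10],
  [0,0,0,0,0,-0.5,10],
  [0,0,0,0.3,-0.16,0,10],
  [0,0,0,0.5,-0.27,0,10],
  [0,0,0,0.7,-0.37,0,10],
  [0,0,0,0.8,-0.42,0,10],
  [0,0,0,0.8,-0.42,0,10],
  [0,0,0,0.8,-0.42,0,10],
])

```text
t: 7.4
position: [0.5251, 0.1463, 0.127]
eef_rot: [[0.214, 0.977, -0.002], [0.977, -0.214, 0.0], [-0.0, -0.002, -1.0]]
ft_force: [0.2, 0.3, -2.9]
width: 0.0224
```

Request:
send_rows([
  [0,0,0,0.8,-0.42,0,10],
  [0,0,0,0.8,-0.42,0,10],
  [0,0,0,0.7,-0.4,0,10],
  [0,0,0,0.6,-0.32,0,10],
  [0,0,0,0.46,-0.23,0,10],
  [0,0,0,0,0,0,10],
  [0,0,0,0,0,0,10],
])

```text
t: 8.1
position: [0.5007, 0.2363, 0.1278]
eef_rot: [[0.214, 0.977, -0.001], [0.977, -0.214, -0.001], [-0.001, -0.001, -1.0]]
ft_force: [0.9, 0.8, -3.5]
width: 0.0225
```

Run:
```python
from cov import *
s=bot.sense();print(s["position"],s["width"],s["ft_force"])
c=bot.capture("scene");save(c,"s1");cv2.imwrite("pics/s1c.png",cv2.resize(cv2.imread("pics/s1.png")[80:340,80:420],(782,598)))
```

```text
[0.50066366 0.23632059 0.12775488] 0.022459866202379677 [ 0.88950806  0.75848769 -3.46825118]
```

View pics/s1c.png

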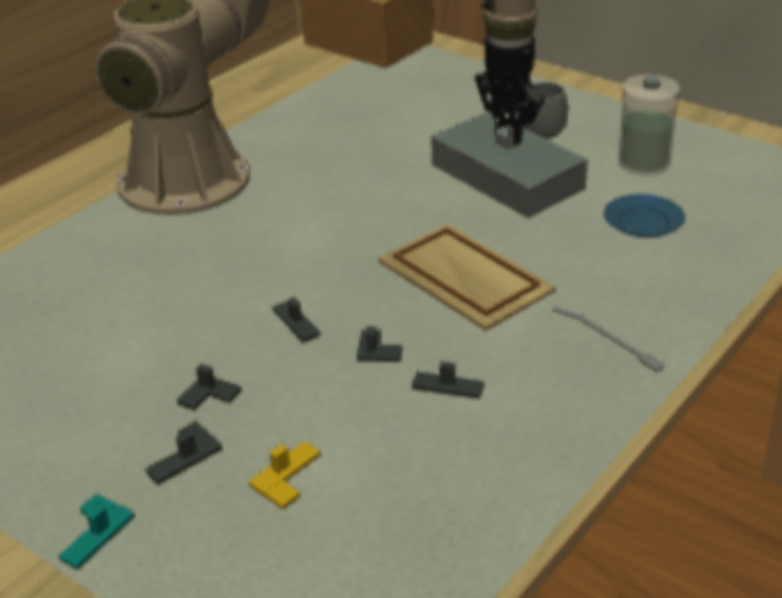

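The cover is held level at about (508,165) in the crop, clear of the saucer at (645,215), and the tray is open and empty. I lower it now.

Request:
send_rows([
  [0,0,0,0,0,0.4,10],
  [0,0,0,0,0,0.7,10],
  [0,0,0,0,0,0.7,10],
  [0,0,0,0,0,0.3,10],
  [0,0,0,0,0,0.1,10],
  [0,0,0,0,0,0,10],
  [0,0,0,0,0,0,10],
])

```text
t: 8.85
position: [0.5019, 0.2361, 0.0739]
eef_rot: [[0.215, 0.977, 0.001], [0.977, -0.215, 0.0], [0.001, 0.001, -1.0]]
ft_force: [1.1, 1.2, -1.7]
width: 0.0228
```

Request:
send_rows([
  [0,0,0,0,0,0.04,10],
  [0,0,0,0,0,0.04,10],
  [0,0,0,0,0,0,10],
])

```text
t: 9.15
position: [0.5013, 0.2361, 0.0714]
eef_rot: [[0.215, 0.977, 0.0], [0.977, -0.215, -0.0], [0.0, 0.0, -1.0]]
ft_force: [-0.7, 0.7, -2.3]
width: 0.022
```

Request:
send_rows([
  [0,0,0,0,0,0.04,10],
  [0,0,0,0,0,0.04,10],
  [0,0,0,0,0,0,10],
])

```text
t: 9.45
position: [0.5013, 0.2362, 0.0696]
eef_rot: [[0.215, 0.977, 0.0], [0.977, -0.215, -0.0], [0.0, 0.0, -1.0]]
ft_force: [-1.8, -0.7, 0.8]
width: 0.023
```

Request:
send_rows([
  [0,0,0,0,0,0.02,10],
  [0,0,0,0,0,0,60],
  [0,0,0,0,0,0,60],
  [0,0,0,0,0,0,60],
  [0,0,0,0,0,-0.5,60],
  [0,0,0,0,0,-1,60],
  [0,0,0,0,0,-1,60],
  [0,0,0,0,0,-1,60],
  [0,0,0,0,0,-1,60],
  [0,0,0,0,0,-1,60],
])

```text
t: 10.45
position: [0.5012, 0.2361, 0.2083]
eef_rot: [[0.215, 0.977, 0.001], [0.977, -0.215, 0.0], [0.0, 0.001, -1.0]]
ft_force: [0.6, 0.8, 0.1]
width: 0.0601
```

Run:
```python
from cov import *
np.set_printoptions(precision=4,suppress=True)
s=bot.sense();print(s["t"],s["position"],s["width"])
c=bot.capture("top");save(c,"t2")
for k,(u,v) in dict(bar1=(318,171),bar2=(321,254),ell1=(317,210),ell2=(382,252),jay=(414,232)).items():
    p=px2w(c,u,v,.01);x,e=fit(c,k.rstrip("12"),p[:2]);print(k,x[:2],np.degrees(x[2])%360,round(e,3))
a=cv2.imread("pics/t2.png")[130:280,110:340];cv2.imwrite("pics/t2c.png",cv2.resize(a,(782,510),interpolation=cv2.INTER_CUBIC))
```

```text
10.45 [0.5012 0.2361 0.2083] 0.06006974233599585
bar1 [ 0.6863 -0.1814] 112.83971761242334 0.059
bar2 [ 0.4289 -0.1912] 69.5619066051963 0.059
ell1 [ 0.559  -0.1818] 32.440951196633314 0.045
ell2 [ 0.4317 -0.3669] 278.9319498207675 0.044
jay [ 0.5063 -0.4721] 167.7090670650064 0.036
```

View pics/t2c.png

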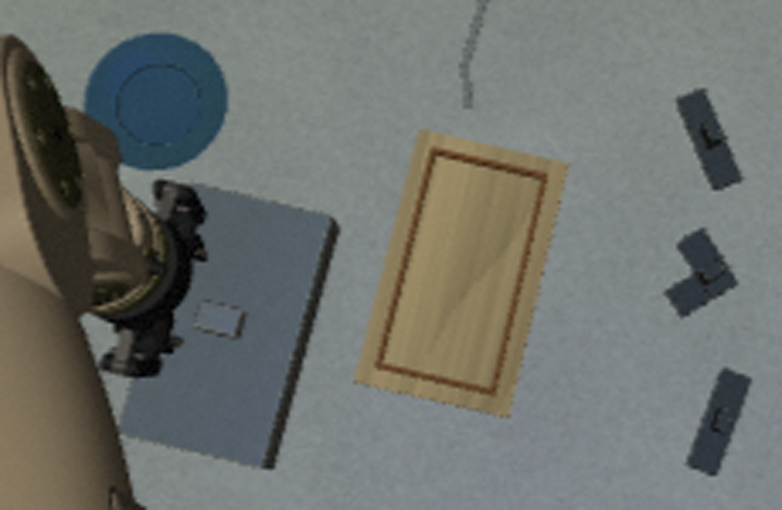

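Plates fit well (residual 4–6 %), and the cover stands on the liner at crop (230,325). Next is a close wrist look at the tray on the way to the plates.

Request:
send_rows([
  [0,0,0,-1,0.32,-0.12,60],
  [0,0,0,-1,0.32,-0.12,60],
  [0,0,0,-1,0.32,-0.12,60],
  [0,0,0,-1,0.32,-0.12,60],
  [0,0,0,-1,0.32,-0.12,60],
  [0,0,0,-1,0.32,-0.12,60],
  [0,0,0,-1,0.32,-0.12,60],
  [0,0,0,-1,0.32,-0.12,60],
  [0,0,0,-1,0.32,-0.12,60],
  [0,0,0,-1,0.32,-0.12,60],
])

```text
t: 11.5
position: [0.5257, -0.0263, 0.2373]
eef_rot: [[0.215, 0.977, 0.001], [0.977, -0.215, -0.0], [-0.0, 0.001, -1.0]]
ft_force: [0.1, -0.1, 0.2]
width: 0.0599
```

Request:
send_rows([
  [0,0,0,0,0,0,60],
  [0,0,0,0,0,0,60],
  [0,0,0,0,0,0,60],
])

```text
t: 11.8
position: [0.5254, -0.0246, 0.2365]
eef_rot: [[0.214, 0.977, 0.0], [0.977, -0.214, 0.0], [0.0, -0.0, -1.0]]
ft_force: [0.6, -0.2, -0.6]
width: 0.0603
```

```bash
cat >> h.py <<'E'
def trayfit(c,p0=(.5557,.0376,np.radians(-12.43)),thr=35):
    """board rectangle by colour (R-B), fitted as box"""
    im=c["img"].astype(int);m=((im[...,0]-im[...,2])>thr).astype(np.uint8)
    q=np.array([w2px(c,P) for P in pts(B(-118,118,-70,70),p0,0)]);lo=np.maximum(q.min(0)-12,0).astype(int);hi=(q.max(0)+12).astype(int)
    S=3;t=cv2.resize(m[lo[1]:hi[1],lo[0]:hi[0]]*255,None,fx=S,fy=S,interpolation=cv2.INTER_LINEAR)>127
    t=cv2.morphologyEx(t.astype(np.uint8),cv2.MORPH_CLOSE,np.ones((45,45)))
    bx=[B(-118,118,-70,70),B(-102.25,102.25,-54.25,54.25)[:4]+[.01,.018]]
    f=lambda p:np.sum(render(c,bx,p,0,lo,t.shape,S)!=t)/t.sum()
    x=np.array(p0);r=minimize(f,x,method="Nelder-Mead",options=dict(initial_simplex=[x,x+[.006,0,0],x+[0,.006,0],x+[0,0,.05]],maxiter=150))
    return r.x[:2],np.degrees(r.x[2]),r.fun
E
python3 - <<'E'
from h import *
np.set_printoptions(precision=4,suppress=True)
c=wrist();save(c,"w2");print("wrist",trayfit(c))
t=bot.capture("top");print("top",trayfit(t))
for k,(u,v) in dict(bar2=(321,254)).items():
    p=px2w(t,u,v,.01);x,e=fit(t,k.rstrip("12"),p[:2]);print(k,x[:2],np.degrees(x[2])%360,round(e,3))
plan(x[0],x[1],.15,np.degrees(x[2])+90)
E
```

```text
wrist (array([0.5569, 0.0383]), np.float64(-11.924685307173823), np.float64(0.009237646072805738))
top (array([0.5145, 0.0314]), np.float64(-2.7482776708686556), np.float64(0.44498648671618707))
bar2 [ 0.4289 -0.1911] 70.0519103500727 0.048
t11.9 cur psi 77.67 turn_z -82.38 shift units x 1.351 y -7.591 z 3.454 | mm -96.5 -166.9 -86.3 q6end~-4 q6now 91
```

View pics/w2.png

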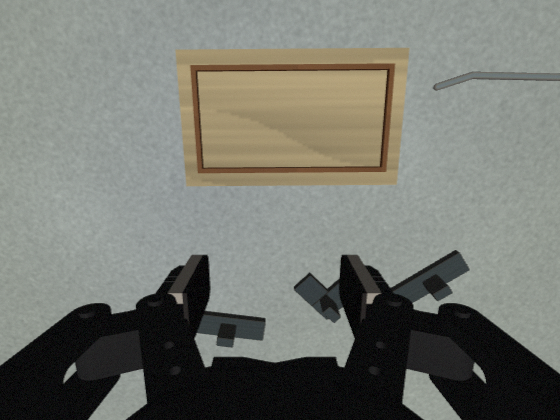

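Request:
send_rows([
  [0,0,-8.24,0,0,0,60],
  [0,0,-8.24,0,0,0,60],
  [0,0,-8.24,0,0,0,60],
  [0,0,-8.24,0,0,0,60],
  [0,0,-8.24,0,0,0,60],
  [0,0,-8.24,0,0,0,60],
  [0,0,-8.24,0,0,0,60],
  [0,0,-8.24,0,0,0,60],
  [0,0,-8.24,0,0,0,60],
  [0,0,-8.24,0,0,0,60],
])

```text
t: 12.9
position: [0.5254, -0.0242, 0.2362]
eef_rot: [[-0.942, 0.335, -0.0], [0.335, 0.942, 0.0], [0.0, -0.0, -1.0]]
ft_force: [-0.3, 0.9, 0.7]
width: 0.0598
```

Request:
send_rows([
  [0,0,0,-0.18,-0.94,0,60],
  [0,0,0,-0.18,-0.94,0,60],
  [0,0,0,-0.18,-0.94,0,60],
  [0,0,0,-0.18,-0.94,0,60],
  [0,0,0,-0.18,-0.94,0,60],
  [0,0,0,-0.18,-0.94,0,60],
  [0,0,0,-0.18,-0.94,0,60],
  [0,0,0,-0.18,-0.94,0,60],
  [0,0,0,0,0,0,60],
  [0,0,0,0,0,0,60],
])

```text
t: 13.9
position: [0.4951, -0.2137, 0.2361]
eef_rot: [[-0.94, 0.342, -0.0], [0.342, 0.94, 0.001], [0.001, 0.0, -1.0]]
ft_force: [0.3, 0.1, -0.3]
width: 0.06
```

```bash
cat > look.py <<'E'
import sys
from h import *
np.set_printoptions(precision=4,suppress=True)
# usage: look.py kind x y yaw_deg png
k,x,y,a=sys.argv[1],*map(float,sys.argv[2:5])
c=wrist();save(c,sys.argv[5])
f,e=fit(c,k,(x,y),S=2,angs=[a]);th=np.degrees(f[2]);print(k,f[:2],th,"cost",round(e,3))
R=np.array(bot.sense()["eef_rot"]);psi=np.degrees(np.arctan2(R[1,0],R[0,0]))
w=min((th+90,th-90),key=lambda q:abs((q-psi+180)%360-180))
plan(f[0],f[1],.027,w)
E
python3 look.py bar .4289 -.1911 70 w3
```

```text
bar [ 0.4268 -0.1921] 70.14471846943981 cost 0.067
t13.9 cur psi 160.04 turn_z -0.11 shift units x 2.860 y -0.133 z 8.367 | mm -68.4 21.2 -209.2 q6end~-4 q6now -12
```

View pics/w3.png

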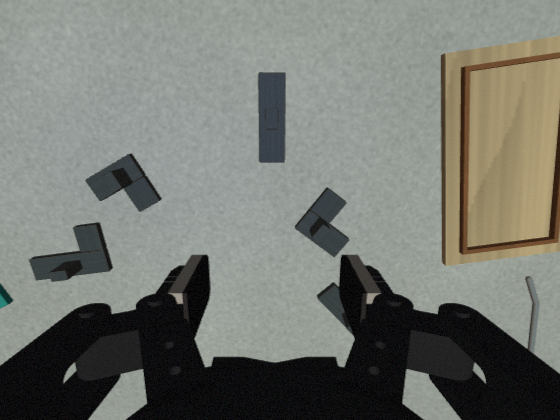

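Wrist view: bar2 is at (272,117), ell1 at (322,222), ell2 at (123,180), the jay at (75,255) and the tray at right. The bar fit agrees with the top camera to about 2 mm, and I trust the wrist value since it comes from the same camera as the tray fit.

Request:
send_rows([
  [0,0,0,0.95,-0.04,0.9,40],
  [0,0,0,0.95,-0.04,1,40],
  [0,0,0,0.96,-0.05,1,40],
  [0,0,0,0,0,1,40],
  [0,0,0,0,0,1,40],
  [0,0,0,0,0,1,40],
  [0,0,0,0,0,1,40],
  [0,0,0,0,0,0.8,40],
  [0,0,0,0,0,0.5,40],
  [0,0,0,0,0,0.17,40],
])

```text
t: 14.95
position: [0.4261, -0.191, 0.0258]
eef_rot: [[-0.94, 0.34, -0.002], [0.34, 0.94, 0.002], [0.002, 0.001, -1.0]]
ft_force: [-0.4, -0.6, -0.4]
width: 0.0398
```

Request:
send_rows([
  [0,0,0,0,0,0,40],
  [0,0,0,0,0,0,0],
  [0,0,0,0,0,0,0],
  [0,0,0,0,0,0,0],
  [0,0,0,0,0,0,0],
  [0,0,0,0,0,0,0],
])

```text
t: 15.55
position: [0.4277, -0.1931, 0.028]
eef_rot: [[-0.94, 0.342, 0.002], [0.342, 0.94, -0.001], [-0.002, 0.0, -1.0]]
ft_force: [1.0, 2.9, 6.0]
width: 0.0104
```

Request:
send_rows([
  [0,0,0,0,0,-0.2,0],
  [0,0,0,0,0,-0.6,0],
  [0,0,0,0,0,-1,0],
  [0,0,0,0,0,-1,0],
])

```text
t: 15.95
position: [0.426, -0.1925, 0.0975]
eef_rot: [[-0.94, 0.342, -0.002], [0.342, 0.94, 0.001], [0.002, 0.0, -1.0]]
ft_force: [0.3, 0.2, -1.3]
width: 0.0099
```

```bash
cat > place.py <<'E'
# place.py tx ty psi [z]: plan to tray-frame point
import sys
from h import *
T=np.array([.5569,.0383]);a=np.radians(-11.92)
x,y,psi=map(float,sys.argv[1:4]);z=float(sys.argv[4]) if len(sys.argv)>4 else .10
w=T+np.array([[np.cos(a),-np.sin(a)],[np.sin(a),np.cos(a)]])@[x/1e3,y/1e3];print(w)
s=bot.sense();print(s["position"],s["width"],s["ft_force"]);plan(w[0],w[1],z,psi)
E
python3 place.py -79.5 0 78.08
```

```text
[0.47911426 0.05472039]
[ 0.42604321 -0.19254248  0.0974943 ] 0.0098733484232835 [ 0.29603872  0.15149233 -1.337978  ]
t15.9 cur psi 159.97 turn_z 81.89 shift units x 10.116 y 0.034 z -0.100 | mm 53.1 247.3 2.5 q6end~108 q6now -14
```

Request:
send_rows([
  [0,0,8.19,0,0,0,0],
  [0,0,8.19,0,0,0,0],
  [0,0,8.19,0,0,0,0],
  [0,0,8.19,0,0,0,0],
  [0,0,8.19,0,0,0,0],
  [0,0,8.19,0,0,0,0],
  [0,0,8.19,0,0,0,0],
  [0,0,8.19,0,0,0,0],
  [0,0,8.19,0,0,0,0],
  [0,0,8.19,0,0,0,0],
])

```text
t: 16.95
position: [0.4264, -0.1928, 0.097]
eef_rot: [[0.212, 0.977, -0.001], [0.977, -0.212, -0.0], [-0.0, -0.001, -1.0]]
ft_force: [-0.9, 0.6, -1.0]
width: 0.0101
```

Request:
send_rows([
  [0,0,0,1,0,0,0],
  [0,0,0,1,0,0,0],
  [0,0,0,1,0,0,0],
  [0,0,0,1,0,0,0],
  [0,0,0,1,0,0,0],
  [0,0,0,1,0,0,0],
  [0,0,0,1,0,0,0],
  [0,0,0,1,0,0,0],
  [0,0,0,1,0,0,0],
  [0,0,0,1,0,0,0],
])

```text
t: 17.95
position: [0.4783, 0.0526, 0.0971]
eef_rot: [[0.207, 0.978, -0.0], [0.978, -0.207, -0.0], [-0.0, -0.0, -1.0]]
ft_force: [0.2, 0.2, -0.3]
width: 0.01
```

Request:
send_rows([
  [0,0,0,0.12,0.03,0,0],
  [0,0,0,0,0,0,0],
  [0,0,0,0,0,0,0],
  [0,0,0,0,0,0,0],
])

```text
t: 18.35
position: [0.4795, 0.0537, 0.097]
eef_rot: [[0.208, 0.978, -0.0], [0.978, -0.208, -0.0], [-0.0, -0.0, -1.0]]
ft_force: [0.6, 0.4, -1.1]
width: 0.0101
```

```bash
python3 place.py -79.5 0 78.08 .038
python3 - <<'E'
from h import *
c=wrist();save(c,"w4")
E
```

```text
[0.47911426 0.05472039]
[0.47952348 0.05368769 0.09697636] 0.01009218169887163 [ 0.55112587  0.35580133 -1.05013939]
t18.4 cur psi 78.02 turn_z -0.06 shift units x 0.037 y -0.025 z 2.359 | mm -0.4 1.0 -59.0 q6end~108 q6now 99
```

View pics/w4.png

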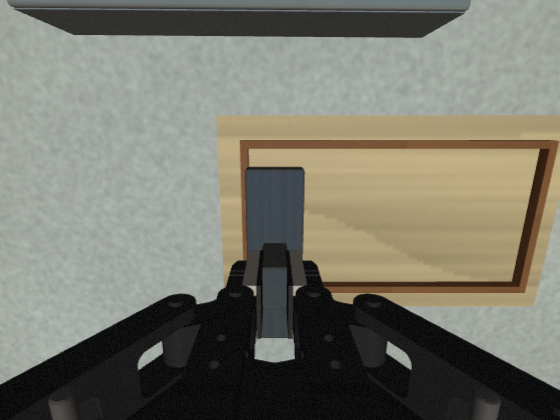

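The bar hangs over the left end of the tray, with its far end at v≈168, u 247–303. I check its offset in the hand from that edge.

```bash
cat >> h.py <<'E'
def hand(c,u,v,dz=.018):
    "pixel on a held plate's top face -> tool x,y mm from TCP (dz: height of face below TCP)"
    s=bot.sense();p=np.array(s["position"]);R=np.array(s["eef_rot"])
    return (R.T@(px2w(c,u,v,p[2]-dz)-p))*1e3
E
python3 - <<'E'
from h import *
np.set_printoptions(precision=1,suppress=True)
c=wrist();g=c["img"].max(2).astype(int);print(g[160:176,275],g[200,240:312:1])
for u,v in((247,168),(303,168),(275,168),(245,230),(304,230)): print(u,v,hand(c,u,v))
E
```

```text
[186 183 183 181 184 184 147  49  30  52  67  73  84  83  85  84] [189 161 127 126 125 110  61  72  79  81  79  76  80  81  82  81  78  82
  79  80  78  78  78  82  78  81  81  81  79  81  79  78  80  80  82  83
  83  80  82  78  80  81  79  80  76  78  77  82  79  83  85  79  81  78
  79  78  75  81  80  79  81  79  67  77 131 177 177 178 180 178 177 180]
247 168 [ 46.1 -14.   18. ]
303 168 [46.2 12.2 18. ]
275 168 [46.2 -0.9 18. ]
245 230 [ 15.5 -15.7  18. ]
304 230 [15.6 13.4 18. ]
```

```bash
python3 - <<'E'
from h import *
np.set_printoptions(precision=2,suppress=True)
c=wrist();im=c["img"].astype(int)
print(im[200,236:256].tolist());print(im[200,520:550].tolist())
print("L kerb out/in top",hand(c,240,200,.079),hand(c,246,200,.079))
print("fit",trayfit(c,(.5569,.0383,np.radians(-11.92))))
for d in(218,541): print(hand(c,d,117,.087))
E
python3 - <<'E'
import cv2
a=cv2.imread("pics/w4.png")[100:310,210:560];cv2.imwrite("pics/w4c.png",cv2.resize(a,(800,480),interpolation=cv2.INTER_CUBIC))
E
```

```text
[[195, 176, 136], [197, 176, 136], [194, 176, 134], [196, 176, 135], [184, 163, 122], [152, 123, 88], [125, 86, 58], [125, 86, 56], [126, 87, 57], [108, 76, 55], [63, 65, 62], [59, 66, 69], [67, 75, 83], [62, 71, 79], [63, 72, 81], [63, 73, 80], [65, 73, 79], [62, 70, 79], [63, 71, 79], [64, 74, 81]]
[[176, 158, 121], [176, 160, 121], [176, 159, 119], [178, 160, 121], [178, 162, 121], [175, 159, 121], [176, 160, 119], [172, 156, 116], [151, 136, 101], [51, 28, 18], [51, 33, 19], [52, 31, 15], [49, 29, 17], [51, 31, 18], [55, 34, 22], [53, 32, 21], [50, 31, 16], [66, 42, 24], [100, 68, 41], [124, 87, 55], [123, 84, 50], [124, 88, 57], [124, 85, 53], [125, 87, 55], [127, 89, 55], [143, 114, 79], [174, 159, 118], [175, 160, 121], [177, 160, 118], [175, 159, 118]]
L kerb out/in top [ 16.12 -24.22  79.  ] [ 16.12 -20.19  79.  ]
fit (array([0.56, 0.04]), np.float64(-11.939081209175514), np.float64(0.20249671069943687))
[ 69.85 -37.9   86.99]
[ 69.96 172.86  86.96]
```

View pics/w4c.png

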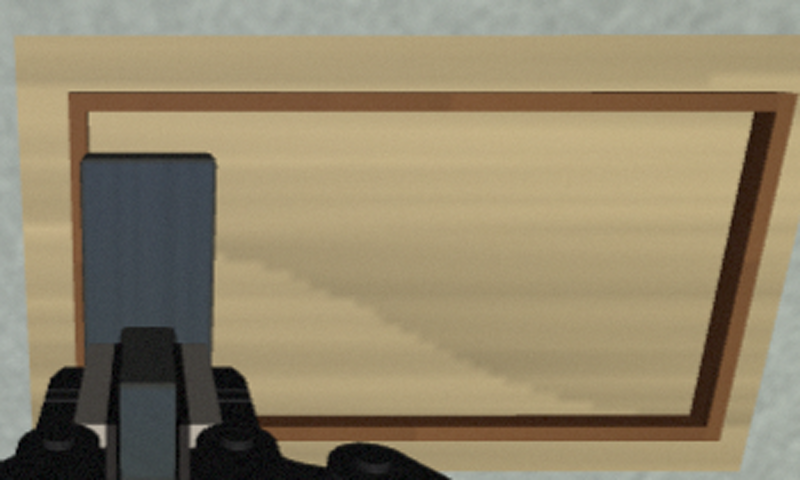

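```bash
sed -i 's/T=np.array(\[.5569,.0383\])/T=np.array([.5578,.0376])/' place.py
```

Request:
send_rows([
  [0,0,0,0.02,0.02,0.6,0],
  [0,0,0,0,0,0.8,0],
  [0,0,0,0,0,0.5,0],
  [0,0,0,0,0,0.2,0],
  [0,0,0,0,0,0.1,0],
  [0,0,0,0,0,0.06,0],
  [0,0,0,0,0,0,0],
  [0,0,0,0,0,0,0],
])

```text
t: 19.3
position: [0.4809, 0.0549, 0.0411]
eef_rot: [[0.206, 0.978, 0.001], [0.978, -0.206, -0.0], [0.0, 0.001, -1.0]]
ft_force: [0.3, 0.1, -0.9]
width: 0.0103
```

Request:
send_rows([
  [0,0,0,0,0,0.06,0],
  [0,0,0,0,0,0.04,0],
  [0,0,0,0,0,0,0],
])

```text
t: 19.6
position: [0.4806, 0.055, 0.0381]
eef_rot: [[0.206, 0.978, 0.0], [0.978, -0.206, -0.0], [-0.0, 0.0, -1.0]]
ft_force: [-0.0, 0.2, -0.5]
width: 0.0102
```

Request:
send_rows([
  [0,0,0,0,0,0.03,0],
  [0,0,0,0,0,0,0],
])

```text
t: 19.8
position: [0.4806, 0.055, 0.038]
eef_rot: [[0.206, 0.978, 0.001], [0.978, -0.206, -0.0], [0.0, 0.001, -1.0]]
ft_force: [-1.9, -0.0, 6.5]
width: 0.0102
```

Request:
send_rows([
  [0,0,0,0,0,0,24],
  [0,0,0,0,0,0,24],
  [0,0,0,0,0,-0.6,24],
  [0,0,0,0,0,-1,24],
  [0,0,0,0,0,-1,40],
  [0,0,0,0,0,-1,40],
  [0,0,0,0,0,-1,40],
  [0,0,0,0,0,-1,40],
  [0,0,0,0,0,-1,40],
  [0,0,0,0,0,-1,40],
])

```text
t: 20.8
position: [0.4802, 0.055, 0.2281]
eef_rot: [[0.206, 0.978, -0.0], [0.978, -0.206, -0.0], [-0.0, -0.0, -1.0]]
ft_force: [-0.3, -0.3, 0.1]
width: 0.0405
```

Request:
send_rows([
  [0,0,-7.4,0,0,0,40],
  [0,0,-7.4,0,0,0,40],
  [0,0,-7.4,0,0,0,40],
  [0,0,-7.4,0,0,0,40],
  [0,0,-7.4,0,0,0,40],
  [0,0,-7.4,0,0,0,40],
])

```text
t: 21.4
position: [0.4802, 0.055, 0.227]
eef_rot: [[-0.542, 0.841, -0.0], [0.841, 0.542, -0.0], [0.0, -0.0, -1.0]]
ft_force: [0.4, 0.5, -0.7]
width: 0.0401
```

Request:
send_rows([
  [0,0,0,-0.96,-0.19,0,40],
  [0,0,0,-0.96,-0.19,0,40],
  [0,0,0,-0.96,-0.19,0,40],
  [0,0,0,-0.96,-0.19,0,40],
  [0,0,0,-0.96,-0.19,0,40],
  [0,0,0,-0.96,-0.19,0,40],
  [0,0,0,-0.96,-0.19,0,40],
  [0,0,0,-0.96,-0.19,0,40],
  [0,0,0,-0.96,-0.19,0,40],
  [0,0,0,-0.96,-0.19,0,40],
])

```text
t: 22.4
position: [0.5694, -0.1739, 0.2269]
eef_rot: [[-0.537, 0.844, -0.0], [0.844, 0.537, 0.0], [0.0, -0.0, -1.0]]
ft_force: [1.1, 0.5, -0.7]
width: 0.04
```

Request:
send_rows([
  [0,0,0,-0.96,-0.19,0,40],
  [0,0,0,-0.96,-0.19,0,40],
  [0,0,0,-0.96,-0.19,0,40],
  [0,0,0,0,0,0,40],
  [0,0,0,0,0,0,40],
])

```text
t: 22.9
position: [0.5956, -0.2416, 0.2265]
eef_rot: [[-0.536, 0.844, -0.001], [0.844, 0.536, 0.001], [0.001, -0.001, -1.0]]
ft_force: [-0.3, 0.7, 0.5]
width: 0.0402
```

```bash
cat > chk.py <<'E'
# poses of placed plates in the tray frame as the top camera sees both
import sys
from h import *
t=bot.capture("top");T,a,e=trayfit(t,(.5578,.0376,np.radians(-11.92)));print("tray",T,a,round(e,3));a=np.radians(a)
def tf(p,ang): 
    d=p-T;return [round(1e3*(np.cos(a)*d[0]+np.sin(a)*d[1]),1),round(1e3*(-np.sin(a)*d[0]+np.cos(a)*d[1]),1),round(np.degrees(ang-a)%360,1)]
for q in sys.argv[1:]:
    k,x,y,an=q.split(",");x,y,an=float(x)/1e3,float(y)/1e3,float(an)
    w=T+np.array([np.cos(a)*x-np.sin(a)*y,np.sin(a)*x+np.cos(a)*y])
    f,e=fit(t,k,w,z=.01,thr=85,angs=[an+np.degrees(a)]);print(k,tf(f[:2],f[2]),round(e,3))
E
python3 look.py ell .557 -.183 32.4 w5; python3 chk.py bar,-79.5,0,0
```

```text
ell [ 0.5568 -0.1826] 32.797913652841885 cost 0.032
t22.9 cur psi 122.48 turn_z -0.32 shift units x 2.800 y -0.037 z 7.991 | mm -38.7 58.3 -199.8 q6end~39 q6now 28
tray [0.55928937 0.03968842] -11.877769682829465 0.037
bar [np.float64(-79.4), np.float64(-0.3), np.float64(0.2)] 0.08
```

Request:
send_rows([
  [0,0,-0.32,0.93,-0.01,0.9,40],
  [0,0,0,0.93,-0.01,1,40],
  [0,0,0,0.94,-0.01,1,40],
  [0,0,0,0,0,1,40],
  [0,0,0,0,0,1,40],
  [0,0,0,0,0,1,40],
  [0,0,0,0,0,1,40],
  [0,0,0,0,0,0.7,40],
  [0,0,0,0,0,0.3,40],
  [0,0,0,0,0,0.06,40],
])

```text
t: 24.0
position: [0.5567, -0.1819, 0.0278]
eef_rot: [[-0.543, 0.84, -0.001], [0.84, 0.543, 0.001], [0.001, -0.001, -1.0]]
ft_force: [-0.1, 0.0, -0.4]
width: 0.0403
```

Request:
send_rows([
  [0,0,0,0,0,0,40],
  [0,0,0,0,0,0,0],
  [0,0,0,0,0,0,0],
  [0,0,0,0,0,0,0],
  [0,0,0,0,0,0,0],
  [0,0,0,0,0,0,0],
])

```text
t: 24.6
position: [0.5583, -0.1832, 0.0297]
eef_rot: [[-0.542, 0.84, 0.002], [0.84, 0.542, -0.001], [-0.002, 0.001, -1.0]]
ft_force: [-0.5, 0.7, 6.6]
width: 0.0096
```

Request:
send_rows([
  [0,0,0,0,0,-0.2,0],
  [0,0,0,0,0,-0.6,0],
  [0,0,0,0,0,-1,0],
  [0,0,0,0,0,-1,0],
  [0,0,0,0,0,0,0],
])

```text
t: 25.1
position: [0.5596, -0.184, 0.102]
eef_rot: [[-0.542, 0.84, 0.006], [0.84, 0.542, -0.003], [-0.005, 0.003, -1.0]]
ft_force: [-0.2, -0.9, -1.1]
width: 0.0105
```

```bash
python3 place.py -21 -27 168.08
```

```text
[0.53167609 0.01551966]
[ 0.55960561 -0.18399441  0.10196313] 0.010539078123108173 [-0.21245456 -0.91272378 -1.05335805]
t25.1 cur psi 122.81 turn_z -45.27 shift units x 2.741 y 7.578 z 0.079 | mm -27.9 199.5 -2.0 q6end~14 q6now 31
```

Request:
send_rows([
  [0,0,-7.54,0,0,0,0],
  [0,0,-7.54,0,0,0,0],
  [0,0,-7.54,0,0,0,0],
  [0,0,-7.55,0,0,0,0],
  [0,0,-7.55,0,0,0,0],
  [0,0,-7.55,0,0,0,0],
])

```text
t: 25.7
position: [0.5567, -0.1826, 0.0971]
eef_rot: [[-0.98, 0.201, -0.002], [0.201, 0.98, 0.001], [0.002, 0.0, -1.0]]
ft_force: [0.9, 0.1, -1.7]
width: 0.0099
```

Request:
send_rows([
  [0,0,0,0.34,0.95,0,0],
  [0,0,0,0.34,0.95,0,0],
  [0,0,0,0.34,0.95,0,0],
  [0,0,0,0.34,0.95,0,0],
  [0,0,0,0.34,0.95,0,0],
  [0,0,0,0.34,0.95,0,0],
  [0,0,0,0.34,0.94,0,0],
  [0,0,0,0.36,0.94,0,0],
  [0,0,0,0,0,0,0],
  [0,0,0,0,0,0,0],
])

```text
t: 26.7
position: [0.529, 0.017, 0.0976]
eef_rot: [[-0.979, 0.205, -0.001], [0.205, 0.979, -0.0], [0.001, -0.001, -1.0]]
ft_force: [-0.1, -0.0, -0.9]
width: 0.0102
```

```bash
python3 place.py -21 -27 168.08 .039
python3 - <<'E'
from h import *
c=wrist();save(c,"w6")
E
```

```text
[0.53167609 0.01551966]
[0.52902925 0.017047   0.09757496] 0.010171508192059149 [-0.08497624 -0.03574782 -0.85131078]
t26.7 cur psi 168.15 turn_z 0.07 shift units x -0.116 y -0.038 z 2.343 | mm 2.6 -1.5 -58.6 q6end~14 q6now 5
```

View pics/w6.png

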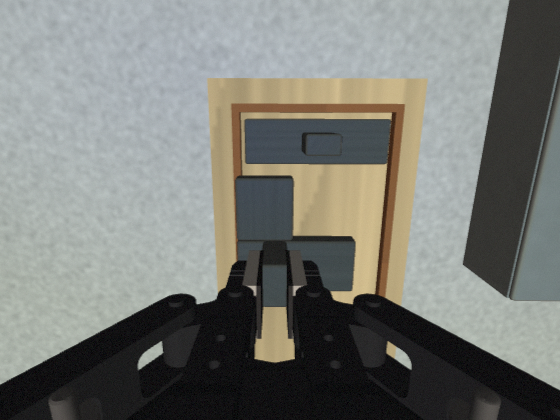

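The bar lies well inside the kerb at the far end (245–390, 118–163). The ell is held with one arm tip edge at v≈177 and the other at u≈354, over its slot. I check the offset in the hand.

Run:
```python
from h import *
np.set_printoptions(precision=1,suppress=True)
c=wrist();g=c["img"].max(2).astype(int);print(g[170:186,265],g[260,346:360])
for u,v in((265,176.5),(354,260),(237,205)): print(u,v,hand(c,u,v))
im=c["img"].astype(int);print((im[...,0]-im[...,2])[150,225:250],(im[...,0]-im[...,2])[150,380:412],g[98:125,265])
for u,v,d in((235,150,.0796),(401,150,.0796),(265,104,.0796),(210,100,.0876),(424,100,.0876)):print(u,v,hand(c,u,v,d))
```

```text
[182 179 177 180 179 113  42  32  53  71  76  84  83  84  84  86] [ 76  75  76  75  77  75  74  80 140 203 204 206 206 207]
265 176.5 [43.9 -4.1 18. ]
354 260 [ 1.4 40.6 18. ]
237 205 [ 30.  -17.7  18. ]
[ 53  55  53  54  55  55  56  56  64  69  68  70  69  69  70  63  42  46
  51  52  41   1 -15 -18 -18] [-11 -10 -10 -11 -10 -13 -12 -11  12  40  36  41  42  60  73  71  71  70
  72  71  66  59  57  57  58  56  58  58  58  58  58  61] [175 176 178 177 166 132 128 130 129 128 128 129 129 135 174 177 177 177
 178 180  76  71  84  85  83  85  86]
235 150 [ 51.  -25.2  79.6]
401 150 [51.2 82.1 79.6]
265 104 [79.4 -5.7 79.6]
210 100 [ 82.2 -41.4  87.6]
424 100 [82.3 96.7 87.6]
```

Request:
send_rows([
  [0,0,0,-0.1,-0.02,0.4,0],
  [0,0,0,-0.1,-0.02,0.6,0],
  [0,0,0,0,0,0.4,0],
  [0,0,0,0,0,0.1,0],
  [0,0,0,0,0,0,0],
  [0,0,0,0,0,0,0],
])

```text
t: 27.4
position: [0.5344, 0.0145, 0.061]
eef_rot: [[-0.978, 0.207, 0.0], [0.207, 0.978, -0.0], [-0.0, -0.0, -1.0]]
ft_force: [-0.5, 0.3, -1.2]
width: 0.0103
```

Run:
```python
from h import *
np.set_printoptions(precision=1,suppress=True)
c=wrist();save(c,"w7");print(bot.sense()["position"])
a=cv2.imread("pics/w7.png")[60:310,190:440];cv2.imwrite("pics/w7c.png",cv2.resize(a,(600,600),interpolation=cv2.INTER_CUBIC))
```

```text
[0.5 0.  0.1]
```

View pics/w7c.png

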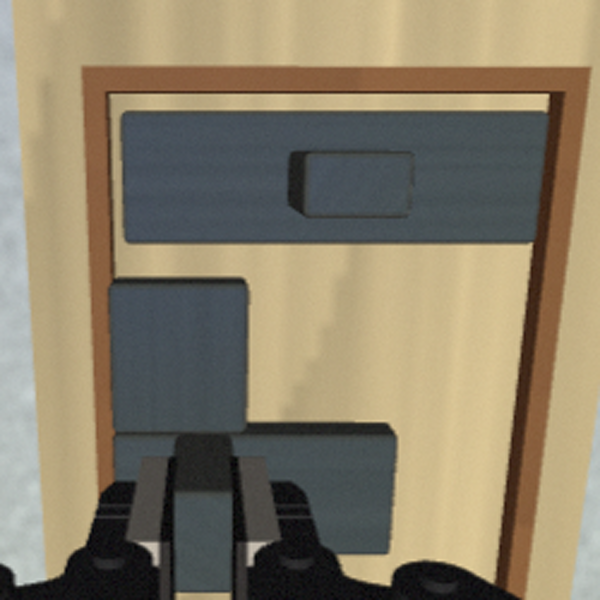

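Run:
```python
from h import *
np.set_printoptions(precision=1,suppress=True)
s=bot.sense();R=np.array(s["eef_rot"]);p=np.array(s["position"])
c=wrist();F=lambda x,y,z:hand(c,190+x/2.4,60+y/2.4,p[2]-z)
print(p*1e3)
for n,a in dict(bar_near=(335,242,.020),bar_far=(335,112,.02),tip=(180,283,.043),tipL=(110,350,.043),tipR=(247,350,.043),corner=(320,432,.043),right=(396,490,.043),kerbL=(107,230,.018),kerbR=(550,230,.018),barL=(124,175,.02),barR=(545,175,.02)).items(): print(n,F(*a))
```

```text
[534.6  14.5  61.2]
bar_near [48.3 29.5 41.2]
bar_far [76.  28.2 41.2]
tip [43.  -4.5 18.2]
tipL [ 29.3 -18.7  18.2]
tipR [29.4  8.9 18.2]
corner [11.8 24.3 18.2]
right [-1.3 41.  18.2]
kerbL [ 50.8 -21.6  43.2]
kerbR [50.8 78.  43.2]
barL [ 62.9 -17.2  41.2]
barR [62.9 74.7 41.2]
```

Request:
send_rows([
  [0,0,0,0.05,0,0,0],
  [0,0,0,0,0,0.3,0],
  [0,0,0,0,0,0.3,0],
  [0,0,0,0,0,0.14,0],
  [0,0,0,0,0,0.06,0],
  [0,0,0,0,0,0,0],
])

```text
t: 28.1
position: [0.5327, 0.015, 0.0403]
eef_rot: [[-0.978, 0.206, -0.001], [0.206, 0.978, -0.0], [0.001, -0.0, -1.0]]
ft_force: [-0.4, -0.3, -1.0]
width: 0.0104
```

Request:
send_rows([
  [0,0,0,0,0,0.04,0],
  [0,0,0,0,0,0.03,0],
  [0,0,0,0,0,0,0],
])

```text
t: 28.4
position: [0.5333, 0.0149, 0.0397]
eef_rot: [[-0.978, 0.206, 0.001], [0.206, 0.978, -0.0], [-0.001, -0.0, -1.0]]
ft_force: [-1.7, 0.3, 4.1]
width: 0.0101
```

Request:
send_rows([
  [0,0,0,0,0,0,24],
  [0,0,0,0,0,0,24],
  [0,0,0,0,0,-0.6,24],
  [0,0,0,0,0,-1,24],
  [0,0,0,0,0,-1,40],
  [0,0,0,0,0,-1,40],
  [0,0,0,0,0,-1,40],
  [0,0,0,0,0,-1,40],
  [0,0,0,0,0,-1,40],
  [0,0,0,0,0,-1,40],
])

```text
t: 29.4
position: [0.533, 0.015, 0.23]
eef_rot: [[-0.978, 0.207, 0.0], [0.207, 0.978, -0.0], [-0.0, -0.0, -1.0]]
ft_force: [0.0, -0.4, -0.4]
width: 0.0398
```

Request:
send_rows([
  [0,0,-6.93,0,0,0,40],
  [0,0,-6.93,0,0,0,40],
  [0,0,-6.93,0,0,0,40],
  [0,0,0,0.24,-0.97,0,40],
  [0,0,0,0.24,-0.97,0,40],
  [0,0,0,0.24,-0.97,0,40],
  [0,0,0,0.24,-0.97,0,40],
  [0,0,0,0.24,-0.97,0,40],
  [0,0,0,0.24,-0.97,0,40],
  [0,0,0,0.24,-0.97,0,40],
])

```text
t: 30.4
position: [0.5175, -0.1603, 0.229]
eef_rot: [[-0.988, -0.154, 0.0], [-0.154, 0.988, -0.0], [-0.0, -0.0, -1.0]]
ft_force: [0.1, 0.1, 0.5]
width: 0.0399
```

Request:
send_rows([
  [0,0,0,0.24,-0.97,0,40],
  [0,0,0,0.24,-0.97,0,40],
  [0,0,0,0.24,-0.97,0,40],
  [0,0,0,0.24,-0.97,0,40],
  [0,0,0,0.24,-0.97,0,40],
  [0,0,0,0.24,-0.97,0,40],
  [0,0,0,0.24,-0.97,0,40],
  [0,0,0,0.24,-0.97,0,40],
  [0,0,0,0,0,0,40],
  [0,0,0,0,0,0,40],
])

```text
t: 31.4
position: [0.4999, -0.3586, 0.2285]
eef_rot: [[-0.988, -0.153, -0.0], [-0.153, 0.988, 0.001], [0.0, 0.001, -1.0]]
ft_force: [0.2, -0.1, 0.1]
width: 0.0401
```

```bash
python3 look.py ell .4297 -.368 278.9 w8; python3 chk.py bar,-79.5,0,0 ell,-22,-27,90
```

```text
ell [ 0.4294 -0.3683] 279.04382498312685 cost 0.027
t31.4 cur psi -171.14 turn_z -0.18 shift units x 2.855 y 0.038 z 8.070 | mm -70.6 -10.3 -201.8 q6end~-50 q6now -52
tray [0.5588199  0.03852495] -11.950402844142259 0.037
bar [np.float64(-79.1), np.float64(0.1), np.float64(0.4)] 0.091
ell [np.float64(-20.0), np.float64(-28.4), np.float64(89.6)] 0.063
```

Request:
send_rows([
  [0,0,-0.18,0.96,0.01,0.9,40],
  [0,0,0,0.97,0.01,1,40],
  [0,0,0,0.97,0.01,1,40],
  [0,0,0,0,0,1,40],
  [0,0,0,0,0,1,40],
  [0,0,0,0,0,1,40],
  [0,0,0,0,0,1,40],
  [0,0,0,0,0,0.7,40],
  [0,0,0,0,0,0.35,40],
  [0,0,0,0,0,0.1,40],
])

```text
t: 32.5
position: [0.4283, -0.3677, 0.0271]
eef_rot: [[-0.987, -0.158, -0.001], [-0.158, 0.987, 0.001], [0.001, 0.001, -1.0]]
ft_force: [0.1, -0.1, 0.5]
width: 0.0403
```

Request:
send_rows([
  [0,0,0,0,0,0,40],
  [0,0,0,0,0,0,0],
  [0,0,0,0,0,0,0],
  [0,0,0,0,0,0,0],
  [0,0,0,0,0,0,0],
  [0,0,0,0,0,0,0],
])

```text
t: 33.1
position: [0.4291, -0.3696, 0.0292]
eef_rot: [[-0.988, -0.157, 0.002], [-0.157, 0.988, -0.002], [-0.001, -0.002, -1.0]]
ft_force: [0.3, 1.0, 5.9]
width: 0.01
```

Request:
send_rows([
  [0,0,0,0,0,-0.2,0],
  [0,0,0,0,0,-0.6,0],
  [0,0,0,0,0,-1,0],
  [0,0,0,0,0,-1,0],
  [0,0,0,0,0,0,0],
  [0,0,0,0,0,0,0],
  [0,0,0,0,0,0,0],
])

```text
t: 33.8
position: [0.4278, -0.3682, 0.0967]
eef_rot: [[-0.988, -0.157, -0.001], [-0.157, 0.988, 0.001], [0.001, 0.002, -1.0]]
ft_force: [-0.1, -0.2, -1.4]
width: 0.0099
```

```bash
python3 place.py -43 26.5 168.08
```

```text
[0.52120067 0.07241005]
[ 0.4277994  -0.36823868  0.09665011] 0.009888260761111278 [-0.13966829 -0.235328   -1.37521226]
t33.8 cur psi -170.95 turn_z 20.97 shift units x -0.015 y 18.018 z -0.134 | mm 93.4 440.6 3.3 q6end~20 q6now -58
```

Request:
send_rows([
  [0,0,6.99,0,0,0,0],
  [0,0,6.99,0,0,0,0],
  [0,0,6.99,0,0,0,0],
  [0,0,0,0,0.6,0,0],
  [0,0,0,0,1,0,0],
  [0,0,0,0,1,0,0],
  [0,0,0,0,1,0,0],
  [0,0,0,0,1,0,0],
  [0,0,0,0,1,0,0],
  [0,0,0,0,1,0,0],
])

```text
t: 34.8
position: [0.4618, -0.2051, 0.0968]
eef_rot: [[-0.979, 0.203, -0.002], [0.203, 0.979, 0.001], [0.002, 0.001, -1.0]]
ft_force: [-0.2, -0.5, -1.2]
width: 0.01
```

Request:
send_rows([
  [0,0,0,0,1,0,0],
  [0,0,0,0,1,0,0],
  [0,0,0,0,1,0,0],
  [0,0,0,0,1,0,0],
  [0,0,0,0,1,0,0],
  [0,0,0,0,1,0,0],
  [0,0,0,0,1,0,0],
  [0,0,0,0,1,0,0],
  [0,0,0,0,1,0,0],
  [0,0,0,0,1,0,0],
])

```text
t: 35.8
position: [0.5129, 0.039, 0.0968]
eef_rot: [[-0.979, 0.203, -0.002], [0.203, 0.979, 0.0], [0.002, -0.0, -1.0]]
ft_force: [-0.4, -0.7, -0.8]
width: 0.0102
```

Request:
send_rows([
  [0,0,0,0,0.8,0,0],
  [0,0,0,0,0.6,0,0],
  [0,0,0,0,0,0.4,0],
  [0,0,0,0,0,0.6,0],
  [0,0,0,0,0,0.3,0],
  [0,0,0,0,0,0,0],
  [0,0,0,0,0,0,0],
  [0,0,0,0,0,0,0],
])

```text
t: 36.6
position: [0.5218, 0.071, 0.0657]
eef_rot: [[-0.978, 0.207, 0.001], [0.207, 0.978, -0.0], [-0.001, 0.0, -1.0]]
ft_force: [0.9, -0.2, -0.4]
width: 0.0104
```

```bash
python3 place.py -43 26.5 168.08 .038;python3 - <<'E'
from h import *
c=wrist();save(c,"w9");print(bot.sense()["position"])
a=cv2.imread("pics/w9.png")[60:310,150:400];cv2.imwrite("pics/w9c.png",cv2.resize(a,(600,600),interpolation=cv2.INTER_CUBIC))
E
```

```text
[0.52120067 0.07241005]
[0.52175949 0.07101731 0.06570453] 0.010376540481462486 [ 0.85527546 -0.15279196 -0.39888875]
t36.6 cur psi 168.06 turn_z -0.02 shift units x 0.033 y 0.050 z 1.108 | mm -0.6 1.4 -27.7 q6end~20 q6now 11
[0.52188246 0.07105231 0.06582873]
```

View pics/w9c.png

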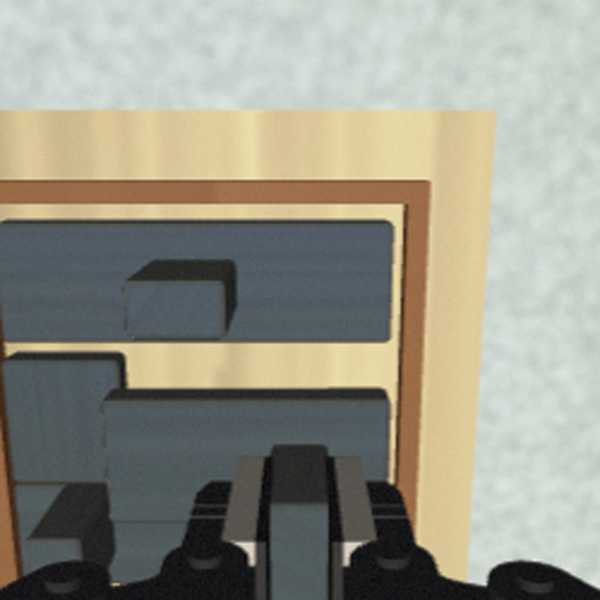

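Run:
```python
from h import *
np.set_printoptions(precision=1,suppress=True)
s=bot.sense();p=np.array(s["position"])
c=wrist();F=lambda x,y,z:hand(c,150+x/2.4,60+y/2.4,p[2]-z)
for n,a in dict(bar_near=(300,341,.020),bar_far=(300,222,.02),edge=(200,398,.0473),L=(105,450,.0473),R=(389,450,.0473),kerbR=(399,430,.018),barR=(392,300,.02),kerbRbar=(402,300,.018),ell1tip=(60,357,.02),ell1R=(125,400,.02),ell1L=(7,400,.02)).items(): print(n,F(*a))
```

```text
bar_near [24.4  0.3 45.8]
bar_far [52.3  0.3 45.8]
edge [ 19.  -20.3  18.5]
L [  7.6 -40.6  18.5]
R [ 7.6 18.9 18.5]
kerbR [ 1.2 24.8 47.8]
barR [34.3 21.8 45.8]
kerbRbar [33.9 24.4 47.8]
ell1tip [ 20.4 -56.9  45.8]
ell1R [  9.6 -42.1  45.8]
ell1L [  9.6 -70.7  45.8]
```

Request:
send_rows([
  [0,0,0,0.05,0.09,0.1,0],
  [0,0,0,0,0,0.4,0],
  [0,0,0,0,0,0.3,0],
  [0,0,0,0,0,0.16,0],
  [0,0,0,0,0,0.08,0],
  [0,0,0,0,0,0,0],
])

```text
t: 37.3
position: [0.5201, 0.0739, 0.0392]
eef_rot: [[-0.978, 0.206, -0.001], [0.206, 0.978, -0.0], [0.001, -0.0, -1.0]]
ft_force: [-1.5, 0.6, 0.7]
width: 0.0104
```

Request:
send_rows([
  [0,0,0,0,0,0.03,0],
  [0,0,0,0,0,0,0],
])

```text
t: 37.5
position: [0.5202, 0.0739, 0.0392]
eef_rot: [[-0.978, 0.206, -0.0], [0.206, 0.978, -0.0], [0.0, -0.0, -1.0]]
ft_force: [-5.1, -0.6, 7.5]
width: 0.01
```

Request:
send_rows([
  [0,0,0,0,0,0,24],
  [0,0,0,0,0,0,24],
  [0,0,0,0,0,-0.6,24],
  [0,0,0,0,0,-1,24],
  [0,0,0,0,0,-1,40],
  [0,0,0,0,0,-1,40],
  [0,0,0,0,0,-1,40],
  [0,0,0,0,0,-1,40],
  [0,0,0,0,0,-1,40],
  [0,0,0,0,0,-1,40],
])

```text
t: 38.5
position: [0.5207, 0.0738, 0.2294]
eef_rot: [[-0.978, 0.207, 0.0], [0.207, 0.978, -0.0], [-0.0, -0.0, -1.0]]
ft_force: [1.1, -1.2, 0.1]
width: 0.0401
```

Request:
send_rows([
  [0,0,8.22,0,0,0,40],
  [0,0,8.22,0,0,0,40],
  [0,0,8.22,0,0,0,40],
  [0,0,8.22,0,0,0,40],
  [0,0,8.22,0,0,0,40],
  [0,0,8.22,0,0,0,40],
  [0,0,8.22,0,0,0,40],
  [0,0,8.22,0,0,0,40],
  [0,0,8.22,0,0,0,40],
  [0,0,8.22,0,0,0,40],
])

```text
t: 39.5
position: [0.5208, 0.0738, 0.2282]
eef_rot: [[0.078, 0.997, -0.0], [0.997, -0.078, -0.0], [-0.0, -0.0, -1.0]]
ft_force: [-0.0, -0.0, 0.2]
width: 0.0399
```

Request:
send_rows([
  [0,0,8.22,0,0,0,40],
  [0,0,0,-0.97,0.16,0,40],
  [0,0,0,-0.97,0.16,0,40],
  [0,0,0,-0.97,0.16,0,40],
  [0,0,0,-0.97,0.16,0,40],
  [0,0,0,-0.97,0.16,0,40],
  [0,0,0,-0.97,0.16,0,40],
  [0,0,0,-0.97,0.16,0,40],
  [0,0,0,-0.97,0.16,0,40],
  [0,0,0,-0.97,0.16,0,40],
])

```text
t: 40.5
position: [0.5092, -0.1482, 0.2283]
eef_rot: [[0.214, 0.977, 0.0], [0.977, -0.214, -0.0], [-0.0, 0.0, -1.0]]
ft_force: [0.3, 0.9, -0.2]
width: 0.04
```

Request:
send_rows([
  [0,0,0,-0.97,0.16,0,40],
  [0,0,0,-0.97,0.16,0,40],
  [0,0,0,-0.97,0.16,0,40],
  [0,0,0,-0.97,0.16,0,40],
  [0,0,0,-0.97,0.16,0,40],
  [0,0,0,-0.97,0.16,0,40],
  [0,0,0,-0.97,0.16,0,40],
  [0,0,0,-0.97,0.16,0,40],
  [0,0,0,-0.97,0.16,0,40],
  [0,0,0,-0.97,0.16,0,40],
])

```text
t: 41.5
position: [0.4964, -0.3937, 0.2282]
eef_rot: [[0.214, 0.977, 0.0], [0.977, -0.214, -0.0], [-0.0, 0.0, -1.0]]
ft_force: [0.4, 0.6, 0.2]
width: 0.0404
```

Request:
send_rows([
  [0,0,0,-0.97,0.16,0,40],
  [0,0,0,-0.97,0.16,0,40],
  [0,0,0,-0.97,0.16,0,40],
  [0,0,0,-0.97,0.16,0,40],
  [0,0,0,-0.97,0.16,0,40],
  [0,0,0,-0.97,0.16,0,40],
  [0,0,0,0,0,0,40],
  [0,0,0,0,0,0,40],
  [0,0,0,0,0,0,40],
])

```text
t: 42.4
position: [0.4889, -0.539, 0.2283]
eef_rot: [[0.213, 0.977, -0.0], [0.977, -0.213, 0.001], [0.001, -0.0, -1.0]]
ft_force: [0.1, 0.4, 0.1]
width: 0.04
```

```bash
python3 look.py jay .5043 -.4735 167.7 w10
python3 - <<'E'
from h import *
t=bot.capture("top");save(t,"t3");p=px2w(t,318,171,.01);x,e=fit(t,"bar",p[:2],angs=[112]);print(x,np.degrees(x[2]),e)
cv2.imwrite("pics/t3c.png",cv2.resize(cv2.imread("pics/t3.png")[90:290,190:490],(780,520),interpolation=cv2.INTER_CUBIC))
E
```

```text
jay [ 0.504  -0.4734] 167.68071302635454 cost 0.028
t42.5 cur psi 77.71 turn_z 0.03 shift units x 2.688 y 0.027 z 8.066 | mm 15.0 65.5 -201.7 q6end~59 q6now 48
[ 0.65112068 -0.16734278  1.96156739] 112.38953259120052 0.052407614781634936
```

View pics/t3c.png

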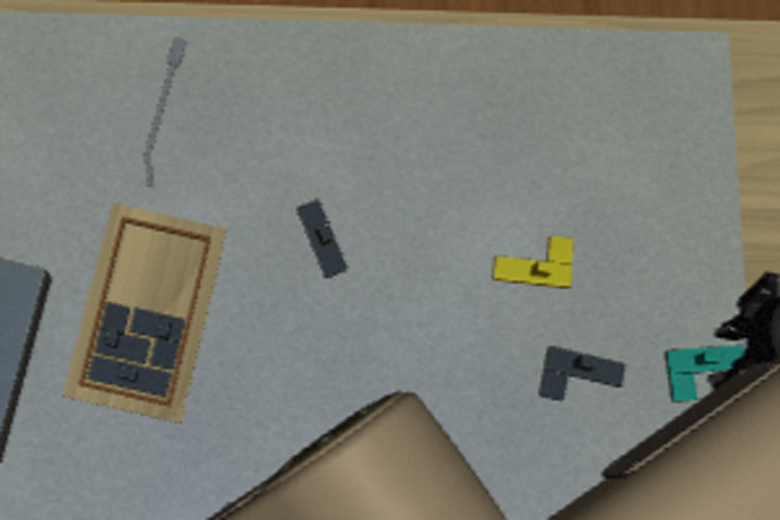

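Three plates lie neatly in the tray. Bar1 was knocked from (.686,-.181) to (.651,-.167), which I have noted. The dark jay is at crop (583,368), with yellow at (535,265) and turquoise at (705,370). I grasp the dark one.

Request:
send_rows([
  [0,0,0,0.9,0.01,0.9,40],
  [0,0,0,0.9,0.01,1,40],
  [0,0,0,0.9,0.01,1,40],
  [0,0,0,0,0,1,40],
  [0,0,0,0,0,1,40],
  [0,0,0,0,0,1,40],
  [0,0,0,0,0,1,40],
  [0,0,0,0,0,0.7,40],
  [0,0,0,0,0,0.35,40],
  [0,0,0,0,0,0.1,40],
])

```text
t: 43.5
position: [0.5037, -0.473, 0.0266]
eef_rot: [[0.213, 0.977, -0.001], [0.977, -0.213, 0.001], [0.001, -0.001, -1.0]]
ft_force: [0.1, 0.1, 0.6]
width: 0.0403
```

Request:
send_rows([
  [0,0,0,0,0,0,40],
  [0,0,0,0,0,0,0],
  [0,0,0,0,0,0,0],
  [0,0,0,0,0,0,0],
  [0,0,0,0,0,0,0],
  [0,0,0,0,0,0,0],
])

```text
t: 44.1
position: [0.5046, -0.4747, 0.0289]
eef_rot: [[0.214, 0.977, 0.002], [0.977, -0.214, -0.002], [-0.002, 0.002, -1.0]]
ft_force: [-0.2, 0.3, 5.0]
width: 0.0101
```

Request:
send_rows([
  [0,0,0,0,0,-0.2,0],
  [0,0,0,0,0,-0.6,0],
  [0,0,0,0,0,-1,0],
  [0,0,0,0,0,-1,0],
  [0,0,0,0,0,0,0],
  [0,0,0,0,0,0,0],
  [0,0,0,0,0,0,0],
])

```text
t: 44.8
position: [0.5033, -0.4733, 0.0961]
eef_rot: [[0.214, 0.977, -0.001], [0.977, -0.214, 0.002], [0.001, -0.002, -1.0]]
ft_force: [-0.1, -0.6, -2.4]
width: 0.0098
```

```bash
python3 place.py 16 -6 258.08
```

```text
[0.57221572 0.02842465]
[ 0.50328074 -0.47331085  0.09607693] 0.009821730010362571 [-0.05777415 -0.56314888 -2.42009   ]
t44.8 cur psi 77.66 turn_z 179.58 shift units x -20.206 y 1.447 z -0.157 | mm 68.9 501.7 3.9 q6end~-75 q6now 52
```

Request:
send_rows([
  [0,0,-8.59,0,0,0,0],
  [0,0,-8.59,0,0,0,0],
  [0,0,-8.59,0,0,0,0],
  [0,0,-8.59,0,0,0,0],
  [0,0,-8.59,0,0,0,0],
  [0,0,-8.59,0,0,0,0],
  [0,0,-8.59,0,0,0,0],
  [0,0,-8.59,0,0,0,0],
  [0,0,-8.59,0,0,0,0],
  [0,0,-8.59,0,0,0,0],
])

```text
t: 45.8
position: [0.5031, -0.4731, 0.0953]
eef_rot: [[-0.961, 0.277, -0.002], [0.277, 0.961, 0.002], [0.003, 0.002, -1.0]]
ft_force: [-0.0, 0.2, -2.1]
width: 0.0098
```

Request:
send_rows([
  [0,0,-8.59,0,0,0,0],
  [0,0,-8.59,0,0,0,0],
  [0,0,-8.59,0,0,0,0],
  [0,0,-8.59,0,0,0,0],
  [0,0,-8.59,0,0,0,0],
  [0,0,-8.59,0,0,0,0],
  [0,0,-8.59,0,0,0,0],
  [0,0,-8.59,0,0,0,0],
  [0,0,-8.59,0,0,0,0],
  [0,0,-8.59,0,0,0,0],
])

```text
t: 46.8
position: [0.5031, -0.473, 0.0952]
eef_rot: [[-0.345, -0.939, -0.002], [-0.939, 0.345, 0.003], [-0.002, 0.003, -1.0]]
ft_force: [-0.1, -1.0, -1.7]
width: 0.01
```

Request:
send_rows([
  [0,0,-8.59,0,0,0,0],
  [0,0,0,-0.96,0.07,0,0],
  [0,0,0,-0.96,0.07,0,0],
  [0,0,0,-0.96,0.07,0,0],
  [0,0,0,-0.96,0.07,0,0],
  [0,0,0,-0.96,0.07,0,0],
  [0,0,0,-0.96,0.07,0,0],
  [0,0,0,-0.96,0.07,0,0],
  [0,0,0,-0.96,0.07,0,0],
  [0,0,0,-0.96,0.07,0,0],
])

```text
t: 47.8
position: [0.5322, -0.2578, 0.0956]
eef_rot: [[-0.207, -0.978, -0.003], [-0.978, 0.207, 0.002], [-0.001, 0.003, -1.0]]
ft_force: [0.4, 0.5, -1.7]
width: 0.0101
```

Request:
send_rows([
  [0,0,0,-0.96,0.07,0,0],
  [0,0,0,-0.96,0.07,0,0],
  [0,0,0,-0.96,0.07,0,0],
  [0,0,0,-0.96,0.07,0,0],
  [0,0,0,-0.96,0.07,0,0],
  [0,0,0,-0.96,0.07,0,0],
  [0,0,0,-0.96,0.07,0,0],
  [0,0,0,-0.96,0.07,0,0],
  [0,0,0,-0.96,0.07,0,0],
  [0,0,0,-0.96,0.07,0,0],
])

```text
t: 48.8
position: [0.5647, -0.0198, 0.0958]
eef_rot: [[-0.207, -0.978, -0.003], [-0.978, 0.207, 0.0], [0.0, 0.003, -1.0]]
ft_force: [1.6, -0.3, -0.4]
width: 0.0101
```

Request:
send_rows([
  [0,0,0,-0.96,0.07,0,0],
  [0,0,0,-0.96,0.07,0,0],
  [0,0,0,0,0,0,0],
  [0,0,0,0,0,0,0],
  [0,0,0,0,0,0,0],
])

```text
t: 49.3
position: [0.5717, 0.0262, 0.0965]
eef_rot: [[-0.208, -0.978, -0.002], [-0.978, 0.208, -0.0], [0.001, 0.001, -1.0]]
ft_force: [-0.6, -0.8, -1.5]
width: 0.0101
```

```bash
python3 place.py 16 -6 258.08 .065
```

```text
[0.57221572 0.02842465]
[0.57170108 0.02618729 0.09649857] 0.01006354701420507 [-0.61721455 -0.77051879 -1.51262712]
t49.3 cur psi -101.98 turn_z -0.06 shift units x -0.092 y -0.002 z 1.260 | mm 0.5 2.2 -31.5 q6end~-75 q6now -83
```

Request:
send_rows([
  [0,0,0,-0.09,0,0.4,0],
  [0,0,0,0,0,0.5,0],
  [0,0,0,0,0,0.36,0],
  [0,0,0,0,0,0,0],
  [0,0,0,0,0,0,0],
  [0,0,0,0,0,0,0],
])

```text
t: 49.9
position: [0.5731, 0.0288, 0.066]
eef_rot: [[-0.207, -0.978, 0.0], [-0.978, 0.207, -0.0], [0.0, -0.0, -1.0]]
ft_force: [0.3, 0.0, -1.1]
width: 0.0096
```

Run:
```python
from h import *
c=wrist();save(c,"w11");print(bot.sense()["position"])
a=cv2.imread("pics/w11.png")[80:320,150:470];cv2.imwrite("pics/w11c.png",cv2.resize(a,(768,576),interpolation=cv2.INTER_CUBIC))
```

```text
[0.57319349 0.02881072 0.0661881 ]
```

View pics/w11c.png

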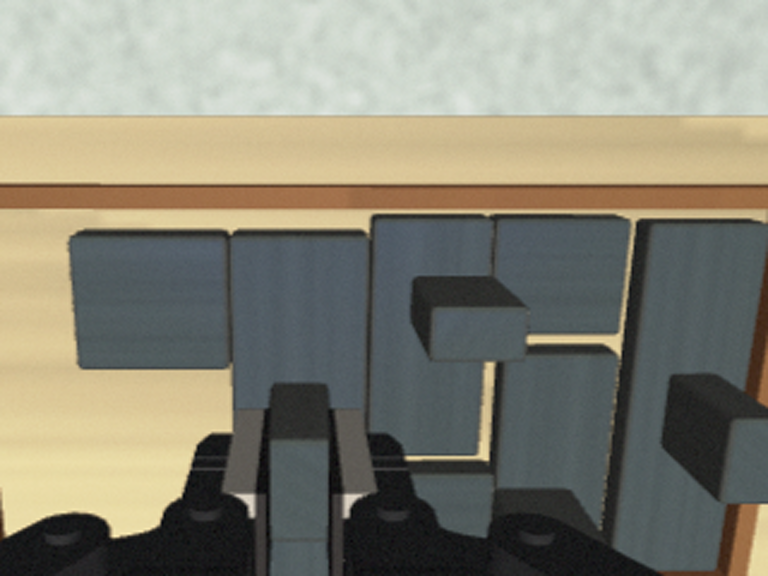

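Run:
```python
from h import *
np.set_printoptions(precision=1,suppress=True)
p=np.array(bot.sense()["position"])
c=wrist();F=lambda x,y,z:hand(c,150+x/2.4,80+y/2.4,p[2]-z)
for n,a in dict(far=(300,238,.048),R=(368,300,.048),L=(73,300,.048),ell1L=(371,300,.02),ell1far=(430,216,.02),kerb=(300,208,.018),ell2L=(410,475,.02),barL=(633,300,.02)).items(): print(n,F(*a))
```

```text
far [41.2  1.7 18.2]
R [28.6 15.4 18.2]
L [ 28.5 -44.   18.2]
ell1L [21.5 18.7 46.2]
ell1far [41.5 31.9 46.2]
kerb [43.1  1.8 48.2]
ell2L [-24.3  29.8  46.2]
barL [21.5 81.1 46.1]
```

Request:
send_rows([
  [0,0,0,-0.05,0,0.1,0],
  [0,0,0,0,0,0.4,0],
  [0,0,0,0,0,0.3,0],
  [0,0,0,0,0,0.16,0],
  [0,0,0,0,0,0.08,0],
  [0,0,0,0,0,0,0],
])

```text
t: 50.6
position: [0.5727, 0.0301, 0.0394]
eef_rot: [[-0.207, -0.978, -0.001], [-0.978, 0.207, -0.0], [0.0, 0.001, -1.0]]
ft_force: [0.2, 0.8, -1.3]
width: 0.0099
```

Request:
send_rows([
  [0,0,0,0,0,0.03,0],
  [0,0,0,0,0,0,0],
])

```text
t: 50.8
position: [0.5732, 0.0301, 0.0391]
eef_rot: [[-0.207, -0.978, 0.0], [-0.978, 0.207, -0.0], [0.0, -0.0, -1.0]]
ft_force: [0.1, 0.6, -2.5]
width: 0.01
```

Request:
send_rows([
  [0,0,0,0,0,0.04,0],
  [0,0,0,0,0,0,0],
])

```text
t: 51.0
position: [0.5733, 0.03, 0.0389]
eef_rot: [[-0.207, -0.978, 0.001], [-0.978, 0.207, -0.0], [0.0, -0.001, -1.0]]
ft_force: [-2.0, 0.1, 4.0]
width: 0.0096
```

Request:
send_rows([
  [0,0,0,0,0,0,24],
  [0,0,0,0,0,0,24],
  [0,0,0,0,0,-0.6,24],
  [0,0,0,0,0,-1,24],
  [0,0,0,0,0,-1,40],
  [0,0,0,0,0,-1,40],
  [0,0,0,0,0,-1,40],
  [0,0,0,0,0,-1,40],
  [0,0,0,0,0,-1,40],
  [0,0,0,0,0,-1,40],
])

```text
t: 52.0
position: [0.573, 0.0301, 0.229]
eef_rot: [[-0.207, -0.978, 0.0], [-0.978, 0.207, -0.0], [0.0, -0.0, -1.0]]
ft_force: [0.9, -0.4, -0.8]
width: 0.04
```

Request:
send_rows([
  [0,0,7.94,0,0,0,40],
  [0,0,7.94,0,0,0,40],
  [0,0,7.94,0,0,0,40],
  [0,0,7.94,0,0,0,40],
  [0,0,7.94,0,0,0,40],
  [0,0,7.94,0,0,0,40],
  [0,0,7.94,0,0,0,40],
])

```text
t: 52.7
position: [0.5731, 0.0301, 0.2279]
eef_rot: [[-0.926, -0.377, 0.0], [-0.377, 0.926, -0.0], [0.0, -0.0, -1.0]]
ft_force: [-0.6, -0.1, -0.3]
width: 0.0406
```

Request:
send_rows([
  [0,0,0,-0.29,-0.95,0,40],
  [0,0,0,-0.29,-0.95,0,40],
  [0,0,0,-0.29,-0.95,0,40],
  [0,0,0,-0.29,-0.95,0,40],
  [0,0,0,-0.29,-0.95,0,40],
  [0,0,0,-0.29,-0.95,0,40],
  [0,0,0,-0.29,-0.95,0,40],
  [0,0,0,-0.29,-0.95,0,40],
  [0,0,0,-0.29,-0.95,0,40],
  [0,0,0,0,0,0,40],
])

```text
t: 53.7
position: [0.7163, -0.1453, 0.2262]
eef_rot: [[-0.925, -0.38, -0.0], [-0.38, 0.925, -0.001], [0.001, -0.0, -1.0]]
ft_force: [0.5, 0.1, 0.5]
width: 0.0404
```

Request:
send_rows([
  [0,0,0,0,0,0,40],
  [0,0,0,0,0,0,40],
])

```text
t: 53.9
position: [0.7146, -0.1418, 0.2279]
eef_rot: [[-0.924, -0.383, -0.001], [-0.383, 0.924, 0.0], [0.0, 0.001, -1.0]]
ft_force: [0.2, 0.7, -0.4]
width: 0.04
```

```bash
python3 look.py bar .649 -.169 112.4 w12
```

```text
bar [ 0.6497 -0.168 ] 113.15703245365627 cost 0.056
t54.0 cur psi -157.48 turn_z -0.64 shift units x 2.805 y 0.053 z 8.049 | mm -65.0 -26.4 -201.2 q6end~-38 q6now -40
```

Request:
send_rows([
  [0,0,-0.6,0.93,0.02,0.9,40],
  [0,0,0,0.94,0.02,1,40],
  [0,0,0,0.94,0.02,1,40],
  [0,0,0,0,0,1,40],
  [0,0,0,0,0,1,40],
  [0,0,0,0,0,1,40],
  [0,0,0,0,0,1,40],
  [0,0,0,0,0,0.7,40],
  [0,0,0,0,0,0.35,40],
  [0,0,0,0,0,0.1,40],
])

```text
t: 54.95
position: [0.649, -0.1675, 0.0262]
eef_rot: [[-0.92, -0.393, -0.001], [-0.393, 0.92, 0.0], [0.001, 0.001, -1.0]]
ft_force: [-0.6, 0.7, -0.4]
width: 0.0398
```

Request:
send_rows([
  [0,0,0,0,0,0,40],
  [0,0,0,0,0,0,0],
  [0,0,0,0,0,0,0],
  [0,0,0,0,0,0,0],
  [0,0,0,0,0,0,0],
  [0,0,0,0,0,0,0],
])

```text
t: 55.55
position: [0.6507, -0.1687, 0.0284]
eef_rot: [[-0.92, -0.392, 0.002], [-0.392, 0.92, -0.001], [-0.002, -0.002, -1.0]]
ft_force: [-0.6, 0.5, 6.2]
width: 0.0105
```

Request:
send_rows([
  [0,0,0,0,0,-0.2,0],
  [0,0,0,0,0,-0.6,0],
  [0,0,0,0,0,-1,0],
  [0,0,0,0,0,-1,0],
  [0,0,0,0,0,0,0],
  [0,0,0,0,0,0,0],
  [0,0,0,0,0,0,0],
])

```text
t: 56.25
position: [0.6487, -0.1681, 0.0953]
eef_rot: [[-0.92, -0.392, -0.002], [-0.392, 0.92, 0.001], [0.002, 0.002, -1.0]]
ft_force: [0.5, 0.9, -1.7]
width: 0.0099
```

```bash
python3 place.py 79.5 0 258.08
```

```text
[0.63558574 0.02117961]
[ 0.64874302 -0.16805363  0.09528305] 0.009927776564704616 [ 0.50497452  0.9020065  -1.68402851]
t56.2 cur psi -156.93 turn_z -55.01 shift units x -7.297 y 2.078 z -0.189 | mm -13.2 189.2 4.7 q6end~-76 q6now -44
```

Request:
send_rows([
  [0,0,-7.86,0,0,0,0],
  [0,0,-7.86,0,0,0,0],
  [0,0,-7.86,0,0,0,0],
  [0,0,-7.86,0,0,0,0],
  [0,0,-7.86,0,0,0,0],
  [0,0,-7.86,0,0,0,0],
  [0,0,-7.86,0,0,0,0],
])

```text
t: 56.95
position: [0.6486, -0.168, 0.0948]
eef_rot: [[-0.201, -0.98, -0.003], [-0.98, 0.201, 0.001], [-0.0, 0.003, -1.0]]
ft_force: [0.3, 0.2, 0.1]
width: 0.0102
```

Request:
send_rows([
  [0,0,0,-0.91,0.26,0,0],
  [0,0,0,-0.91,0.26,0,0],
  [0,0,0,-0.91,0.26,0,0],
  [0,0,0,-0.91,0.26,0,0],
  [0,0,0,-0.91,0.26,0,0],
  [0,0,0,-0.91,0.26,0,0],
  [0,0,0,-0.91,0.26,0,0],
  [0,0,0,-0.93,0.26,0,0],
])

```text
t: 57.75
position: [0.6352, 0.0219, 0.0949]
eef_rot: [[-0.206, -0.978, -0.003], [-0.978, 0.206, 0.0], [0.001, 0.003, -1.0]]
ft_force: [-0.0, 0.2, -0.1]
width: 0.01
```

Request:
send_rows([
  [0,0,0,0,0,0.3,0],
  [0,0,0,0,0,0.6,0],
  [0,0,0,0,0,0.3,0],
  [0,0,0,0,0,0,0],
  [0,0,0,0,0,0,0],
  [0,0,0,0,0,0,0],
])

```text
t: 58.35
position: [0.6369, 0.0204, 0.0671]
eef_rot: [[-0.207, -0.978, 0.001], [-0.978, 0.207, -0.0], [0.0, -0.001, -1.0]]
ft_force: [0.3, -0.4, -1.3]
width: 0.0097
```

```bash
python3 place.py 79.5 0 258.08 .0385
python3 - <<'E'
from h import *
c=wrist();save(c,"w13");print(bot.sense()["position"])
a=cv2.imread("pics/w13.png")[80:320,150:470];cv2.imwrite("pics/w13c.png",cv2.resize(a,(768,576),interpolation=cv2.INTER_CUBIC))
E
```

```text
[0.63558574 0.02117961]
[0.63686873 0.02043129 0.06713362] 0.009718980267974785 [ 0.34147587 -0.38959892 -1.33937375]
t58.4 cur psi -101.94 turn_z -0.02 shift units x -0.019 y 0.056 z 1.145 | mm -1.3 0.7 -28.6 q6end~-76 q6now -83
[0.63701164 0.02048909 0.06734832]
```

View pics/w13c.png

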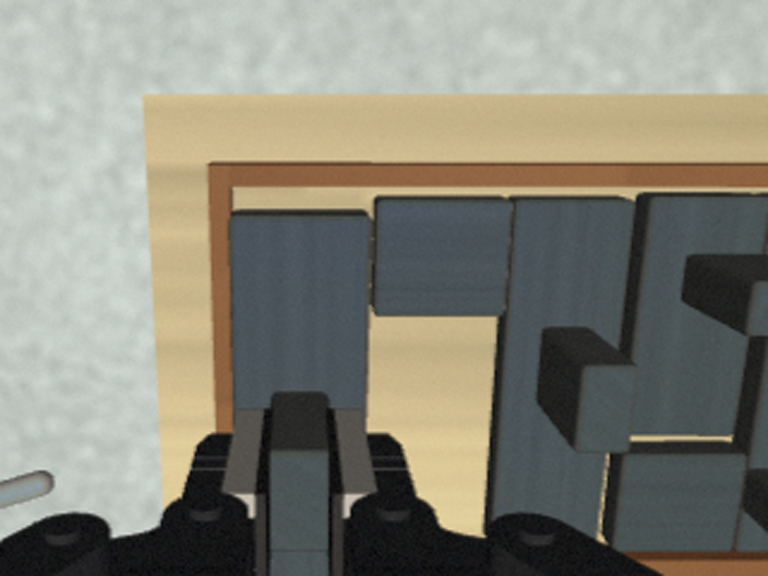

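Run:
```python
from h import *
np.set_printoptions(precision=1,suppress=True)
p=np.array(bot.sense()["position"])
c=wrist();F=lambda x,y,z:hand(c,150+x/2.4,80+y/2.4,p[2]-z)
for n,a in dict(far=(300,217,.049),R=(367,330,.049),L=(233,330,.049),jayL=(374,260,.02),jayfar=(440,199,.02),kerbFar=(300,187,.018),kerbL=(232,200,.018)).items(): print(n,F(*a))
```

```text
far [45.3  1.7 18.3]
R [22.3 15.3 18.3]
L [ 22.2 -12.   18.4]
jayL [31.  19.2 47.3]
jayfar [45.3 34.1 47.3]
kerbFar [47.9  1.7 49.3]
kerbL [ 44.8 -14.2  49.4]
```

Request:
send_rows([
  [0,0,0,-0.02,0.03,0.1,0],
  [0,0,0,0,0,0.4,0],
  [0,0,0,0,0,0.3,0],
  [0,0,0,0,0,0.2,0],
  [0,0,0,0,0,0.1,0],
  [0,0,0,0,0,0,0],
])

```text
t: 59.05
position: [0.6355, 0.0216, 0.0388]
eef_rot: [[-0.206, -0.978, -0.001], [-0.978, 0.206, -0.0], [0.0, 0.001, -1.0]]
ft_force: [0.6, -0.2, -0.6]
width: 0.01
```

Request:
send_rows([
  [0,0,0,0,0,0.04,0],
  [0,0,0,0,0,0.02,0],
  [0,0,0,0,0,0,0],
])

```text
t: 59.35
position: [0.6361, 0.0216, 0.0383]
eef_rot: [[-0.206, -0.978, 0.001], [-0.978, 0.206, -0.0], [0.0, -0.001, -1.0]]
ft_force: [-1.2, -0.9, 3.3]
width: 0.01
```

Request:
send_rows([
  [0,0,0,0,0,0,24],
  [0,0,0,0,0,0,24],
  [0,0,0,0,0,-0.6,24],
  [0,0,0,0,0,-1,24],
  [0,0,0,0,0,-1,40],
  [0,0,0,0,0,-1,40],
  [0,0,0,0,0,-1,60],
  [0,0,0,0,0,-1,70],
  [0,0,0,0,0,-1,70],
  [0,0,0,0,0,-0.6,70],
])

```text
t: 60.35
position: [0.6367, 0.0215, 0.22]
eef_rot: [[-0.206, -0.978, 0.003], [-0.978, 0.206, -0.0], [-0.0, -0.003, -1.0]]
ft_force: [-0.1, 0.7, 0.5]
width: 0.07
```

Request:
send_rows([
  [0,0,0,-0.91,0.88,0,70],
  [0,0,0,-0.91,0.88,0,70],
  [0,0,0,-0.91,0.88,0,70],
  [0,0,0,-0.91,0.88,0,70],
  [0,0,0,-0.91,0.88,0,70],
  [0,0,0,-0.91,0.88,0,70],
  [0,0,0,-0.91,0.88,0,70],
  [0,0,0,-0.91,0.88,0,70],
  [0,0,0,0,0,0,70],
  [0,0,0,0,0,0,70],
])

```text
t: 61.35
position: [0.501, 0.2365, 0.2178]
eef_rot: [[-0.205, -0.979, 0.0], [-0.979, 0.205, -0.0], [0.0, -0.001, -1.0]]
ft_force: [-0.1, -0.0, -0.5]
width: 0.0699
```

```bash
python3 - <<'E'
from h import *
c=bot.capture("top");save(c,"t4")
a=cv2.imread("pics/t4.png");cv2.imwrite("pics/t4c.png",np.hstack([cv2.resize(a[150:270,190:300],(440,480),interpolation=cv2.INTER_CUBIC),cv2.resize(a[90:290,300:500],(360,480),interpolation=cv2.INTER_AREA)]))
w=wrist();save(w,"w14")
E
python3 chk.py bar,-79.5,0,0 bar,79.5,0,0
python3 - <<'E'
from h import *
plan(.5013,.2361,.0705,257.57)
E
```

```text
tray [0.55883274 0.03853311] -11.95349863801941 0.038
bar [np.float64(-79.0), np.float64(0.8), np.float64(359.9)] 0.533
bar [np.float64(80.8), np.float64(1.7), np.float64(358.0)] 0.572
t61.5 cur psi -101.97 turn_z 0.46 shift units x -0.027 y 0.027 z 5.886 | mm -0.5 0.8 -147.2 q6end~-52 q6now -61
```

View pics/t4c.png

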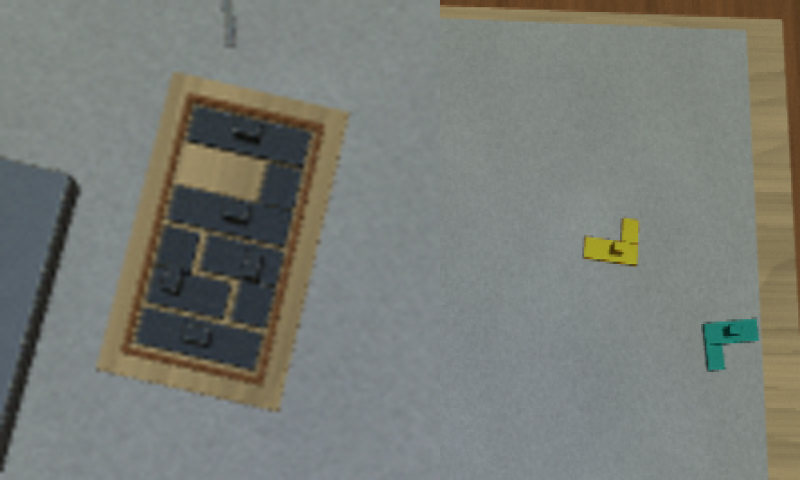

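All five plates lie inside the kerb with the two-cell notch empty, and no dark plate is left on the liner. I grasp the cover again.

Request:
send_rows([
  [0,0,0.46,-0.03,0.03,0.8,70],
  [0,0,0,0,0,1,70],
  [0,0,0,0,0,1,70],
  [0,0,0,0,0,1,70],
  [0,0,0,0,0,1,70],
  [0,0,0,0,0,0.7,70],
  [0,0,0,0,0,0.35,70],
  [0,0,0,0,0,0,70],
])

```text
t: 62.3
position: [0.5002, 0.2358, 0.0702]
eef_rot: [[-0.216, -0.976, -0.002], [-0.976, 0.216, -0.001], [0.001, 0.002, -1.0]]
ft_force: [0.5, -0.3, -0.1]
width: 0.0702
```

Request:
send_rows([
  [0,0,0,0,0,0,10],
  [0,0,0,0,0,0,10],
  [0,0,0,0,0,0,10],
  [0,0,0,0,0,0,10],
  [0,0,0,0,0,0,10],
  [0,0,0,0,0,0,10],
  [0,0,0,0,0,0,10],
])

```text
t: 63.0
position: [0.5016, 0.2371, 0.0729]
eef_rot: [[-0.214, -0.977, 0.002], [-0.977, 0.214, 0.0], [-0.001, -0.002, -1.0]]
ft_force: [-0.5, -0.4, 6.6]
width: 0.0223
```

Request:
send_rows([
  [0,0,0,0,0,-0.3,10],
  [0,0,0,0,0,-0.7,10],
  [0,0,0,0,0,-0.9,10],
  [0,0,0,0,0,-0.9,10],
  [0,0,0,0,0,0,10],
  [0,0,0,0,0,0,10],
])

```text
t: 63.6
position: [0.5005, 0.2369, 0.1412]
eef_rot: [[-0.214, -0.977, 0.0], [-0.977, 0.214, -0.0], [-0.0, -0.0, -1.0]]
ft_force: [-0.2, 0.2, -3.1]
width: 0.0223
```

```bash
python3 place.py 0 0 258.08
python3 - <<'E'
from h import *
c=wrist();save(c,"w15")
E
```

```text
[0.5578 0.0376]
[0.50054243 0.2368915  0.14122635] 0.022316864038072225 [-0.20765324  0.20218349 -3.13679557]
t63.6 cur psi -102.36 turn_z -0.44 shift units x 7.327 y -3.887 z 1.649 | mm 57.3 -199.3 -41.2 q6end~-74 q6now -61
```

Request:
send_rows([
  [0,0,-0.44,0.2,-0.11,-0.3,10],
  [0,0,0,0.5,-0.27,0,10],
  [0,0,0,0.8,-0.42,0,10],
  [0,0,0,0.9,-0.48,0,10],
  [0,0,0,0.9,-0.48,0,10],
  [0,0,0,0.9,-0.48,0,10],
  [0,0,0,0.9,-0.48,0,10],
  [0,0,0,0.9,-0.48,0,10],
  [0,0,0,0.8,-0.42,0,10],
  [0,0,0,0.53,-0.27,0,10],
])

```text
t: 64.65
position: [0.5581, 0.0348, 0.1485]
eef_rot: [[-0.209, -0.978, -0.001], [-0.978, 0.209, -0.001], [0.001, 0.0, -1.0]]
ft_force: [-0.8, 1.1, -2.1]
width: 0.0224
```

Request:
send_rows([
  [0,0,0,0,0,0,10],
  [0,0,0,0,0,0,10],
  [0,0,0,0,0,0,10],
])

```text
t: 64.95
position: [0.5574, 0.038, 0.1489]
eef_rot: [[-0.206, -0.979, -0.001], [-0.979, 0.206, 0.0], [-0.0, 0.001, -1.0]]
ft_force: [-0.9, 0.0, -3.6]
width: 0.0226
```

```bash
python3 place.py 0 0 258.08 .080
python3 - <<'E'
from h import *
np.set_printoptions(precision=1,suppress=True)
c=wrist();save(c,"w16")
s=bot.sense();R=np.array(s["eef_rot"]);p=np.array(s["position"])
# predicted cover top corners in the image, against picture
for a,b in((63.25,-111.25),(63.25,111.25)): print(w2px(c,p+R@(np.array([a,b,0])/1e3)-[0,0,.0135]))
E
```

```text
[0.5578 0.0376]
[0.55743965 0.03799199 0.14885797] 0.02260868807178559 [-0.90781857  0.04587354 -3.6213868 ]
t65.0 cur psi -101.89 turn_z 0.03 shift units x 0.012 y -0.017 z 2.754 | mm 0.4 -0.4 -68.9 q6end~-74 q6now -82
[ 19.1 131.8]
[523.4 131.9]
```

View pics/w16.png

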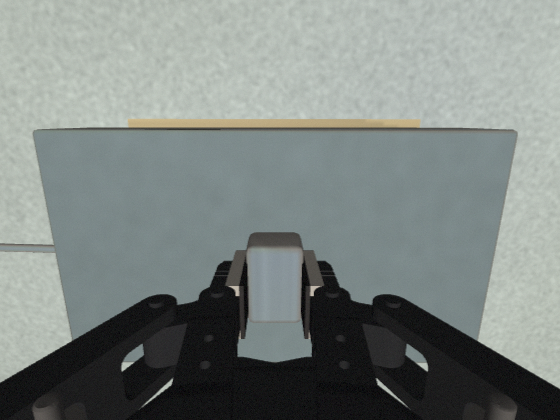

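Run:
```python
from h import *
np.set_printoptions(precision=1,suppress=True)
c=wrist();z=bot.sense()["position"][2]
for u,v,d in((34,131,.02),(517,130,.02),(275,130.5,.02),(129,120,z-.01),(420,120,z-.01),(275,119.5,z-.01)):print(u,v,hand(c,u,v,d))
```

```text
34 131 [  63.2 -109.2   20. ]
517 130 [ 63.8 113.   20. ]
275 130.5 [63.5  1.7 20. ]
129 120 [  68.6 -115.8  138.9]
420 120 [ 68.7 119.  139. ]
275 119.5 [ 69.1   2.  139. ]
```

Request:
send_rows([
  [0,0,0,-0.05,0,0.3,10],
  [0,0,0,0,0,0.5,10],
  [0,0,0,0,0,0.5,10],
  [0,0,0,0,0,0.5,10],
  [0,0,0,0,0,0.4,10],
  [0,0,0,0,0,0.2,10],
  [0,0,0,0,0,0.16,10],
  [0,0,0,0,0,0,10],
  [0,0,0,0,0,0,10],
])

```text
t: 65.95
position: [0.5585, 0.0386, 0.0854]
eef_rot: [[-0.207, -0.978, 0.001], [-0.978, 0.207, -0.0], [-0.0, -0.001, -1.0]]
ft_force: [-0.1, 0.8, -3.0]
width: 0.022
```

Request:
send_rows([
  [0,0,0,0,0,0.04,10],
  [0,0,0,0,0,0.04,10],
  [0,0,0,0,0,0,10],
])

```text
t: 66.25
position: [0.5582, 0.0386, 0.0832]
eef_rot: [[-0.207, -0.978, 0.0], [-0.978, 0.207, -0.0], [0.0, -0.0, -1.0]]
ft_force: [-0.9, 0.2, -3.7]
width: 0.0225
```

Request:
send_rows([
  [0,0,0,0,0,0.04,10],
  [0,0,0,0,0,0.04,10],
  [0,0,0,0,0,0,10],
])

```text
t: 66.55
position: [0.5583, 0.0386, 0.0829]
eef_rot: [[-0.207, -0.978, 0.001], [-0.978, 0.207, -0.0], [0.0, -0.001, -1.0]]
ft_force: [-4.8, 0.1, 9.2]
width: 0.0221
```

Request:
send_rows([
  [0,0,0,0,0,0.03,10],
  [0,0,0,0,0,0,10],
])

```text
t: 66.75
position: [0.5582, 0.0387, 0.0828]
eef_rot: [[-0.207, -0.978, 0.002], [-0.978, 0.207, -0.0], [0.0, -0.002, -1.0]]
ft_force: [-6.5, -0.0, 14.7]
width: 0.0224
```

Request:
send_rows([
  [0,0,0,0,0,-0.04,10],
  [0,0,0,0,0,0,60],
  [0,0,0,0,0,0,60],
  [0,0,0,0,0,0,60],
  [0,0,0,0,0,-0.5,60],
  [0,0,0,0,0,-1,60],
  [0,0,0,0,0,-1,60],
  [0,0,0,0,0,-1,60],
  [0,0,0,0,0,-1,60],
  [0,0,0,0,0,-1,60],
])

```text
t: 67.75
position: [0.5582, 0.0387, 0.2207]
eef_rot: [[-0.207, -0.978, 0.001], [-0.978, 0.207, -0.0], [-0.0, -0.001, -1.0]]
ft_force: [0.2, 0.5, 0.4]
width: 0.0602
```

Request:
send_rows([
  [0,0,0,-1,0,0,60],
  [0,0,0,-1,0,0,60],
  [0,0,0,-1,0,0,60],
  [0,0,0,0,0,0,60],
  [0,0,0,0,0,0,60],
])

```text
t: 68.25
position: [0.5736, 0.1124, 0.2192]
eef_rot: [[-0.205, -0.979, 0.0], [-0.979, 0.205, -0.0], [0.0, -0.0, -1.0]]
ft_force: [-0.6, 0.8, -0.3]
width: 0.0604
```

Run:
```python
from h import *
w=wrist();save(w,"w17");s=bot.sense();print(s["t"],s["position"],s["ft_force"])
c=bot.capture("scene");save(c,"s2")
b=cv2.imread("pics/s2.png")[150:250,220:350];a=cv2.imread("pics/w17.png")
cv2.imwrite("pics/fin.png",np.hstack([cv2.resize(a,(400,300)),cv2.resize(b,(390,300),interpolation=cv2.INTER_CUBIC)]))
```

```text
68.3 [0.57354237 0.11179938 0.21909922] [-0.08413114  0.24311501  0.57911474]
```

View pics/fin.png

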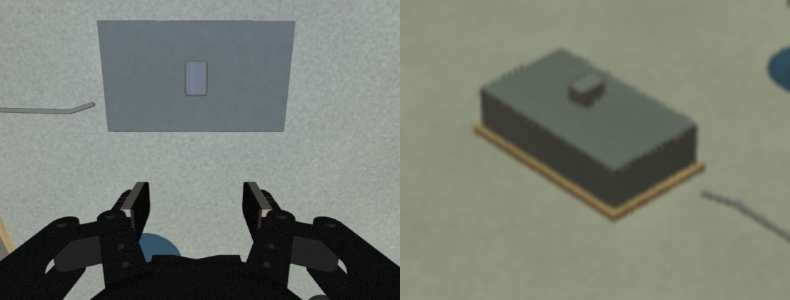

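Run:
```python
from h import *
np.set_printoptions(precision=4,suppress=True)
c=wrist()
P=np.array([px2w(c,u*1.4,v*1.4,.065)[:2] for u,v in((97,20),(295,20.5),(284,131),(108,131))])
print("sides",np.linalg.norm(np.roll(P,-1,0)-P,axis=1),P.mean(0),np.degrees(np.arctan2(*((P[0]-P[1])[::-1]))))
s=bot.capture("scene")
# predicted seated cover-top corners and board corners in the scene crop pixels
a=np.radians(-12)
for z,hx,hy in((.065,.11125,.06325),(.01,.118,.07)):
    print([((w2px(s,p)-[220,150])*3).round().tolist() for p in pts([-hx,hx,-hy,hy,0,0],(.5578,.0380,a),z)[::2]])
```

```text
sides [0.2203 0.1246 0.2208 0.1251] [0.5563 0.037 ] -12.05230147748302
[[79.0, 83.0], [161.0, 43.0], [213.0, 166.0], [297.0, 120.0]]
[[73.0, 123.0], [162.0, 79.0], [213.0, 213.0], [304.0, 161.0]]
```

```bash
python3 -c "
from plant import bot
print(bot.finish_job())"
```

```text
the job is handed in; nothing more can be done
None
```

The job is handed in, and my last checks say everything is in place; the hand-in itself gives no verdict. I stood the cover on the liner and packed all five dark plates that were there: two bars, two ells and the jay. I found no short bar, so its notch is empty. The cover is back over the tray, and the robot was clear at t ≈ 68 s.

- **Plates:** the top view before covering showed all five inside the kerb and none left on the liner. The numeric fit of the two bars in that view failed because the plates merge into one dark area, so the picture is the evidence there. During placing, the wrist camera showed each plate landing with a gap of about 2–4 mm.
- **Knocked bar:** one bar was pushed about 4 cm aside during the run. I found its new place and packed it.
- **Cover:** at the end it measured 0.220 x 0.125 m at the seated height, the same as when first seated. It sat about 1–2 mm from the tray's centre at -12.05°, where the tray is at about -11.9°. The board edge shows evenly around it in the scene view.
- **Camera agreement:** the top and wrist cameras differed by about 2 mm. I used the wrist camera's gaps for the final corrections.
- **Left alone:** I did not touch the bystanders or the yellow and turquoise look-alikes. I did not measure their positions at the end.
- **Pictures:** I viewed 15, one past the budget of 14.

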